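# Lock off the sander, clear its bench, reset the stop

## Robot

A 7-joint arm with a two-finger parallel gripper is mounted at the origin on the work surface. World frame = base frame: x ahead of the robot, y to its left, z up, the work surface at z = 0. Lengths are in m, angles in rad, forces in N, time in s.
With the tool pointing down it reaches from about 0.35 to 0.9 m from the base axis. Payload 7.2 kg.
Tool frame: the origin (TCP) lies between the finger pads; the fingertips stand 14 mm ahead of it and the grasp point (between the pads) lies 5 mm behind it; z points along the fingers, y is the line along which they close (so a half turn about z gives the same grasp; the last joint's range is limited). The gripper opens to 88 mm and grips with 3 to 60 N. Pads are 20 mm wide; open, the fingers measure 115 mm over their backs; the gripper's body (75 mm by 178 mm) begins 61 mm behind the grasp point.
Start: joints at [-1.395, 0.411, -0.013, 1.596, 0.006, 1.134, -0.082], TCP at [0.151, 0.607, 0.237] pointing down, gripper open.
Joint ranges: [-2.95, 2.95], [-0.29, 1.99], [-1.47, 1.44], [0.14, 2.54], [-1.03, 4.17], [0.13, 1.85], [-2.86, 2.86]. Speed limits (rad/s): [2.39, 2.39, 3.01, 3.01, 3.14, 3.14, 3.14].

## Interface

Orientations are given as a 3x3 rotation matrix whose columns are the frame's x, y, z axes.
In Python, from rig import * gives the robot as it stands.
- The arm moves only by the tool arm_command, never from a script. Its argument "targets" is a list of rows, each a list of 6 numbers: the shift along the tool's x, y, z each as a share of 0.25 m, from -1 to 1, then the turn, a rotation vector about the tool's x, y, z each as a share of 90 degrees, from -1 to 1. In form: [[dx, dy, dz, rx, ry, rz], ...]. A call has 1 to 12 rows; each row is the pose to reach, as a shift and turn from the pose commanded when the call began, along the tool's axes at that moment; what a row does not reach only later rows make up. A row lasts 1/8 s, in which the tool goes at most 62.5 mm and 10.7 degrees, less where a joint would pass 70% of its speed; a pose out of reach is approached as far as the arm can. A call with a number of a shift or a turn outside -1 to 1 is refused whole. A call with a gripper value outside its range is refused whole. "hand" is the closure, from 0 (fully open) to 1 (shut), set as the call begins (left out, the last holds). The fingers move at their own pace and stop on an object; "grip_force" is the grip in N (left out, the last holds). Time passes only in rows, so rows that repeat a pose let the fingers close. It gives the time, the measured TCP pose, the force, the opening and the grip force at its end, in the units of the state.
- sense(): the state, without advancing time (a new reading comes with each control period).
- grab_frame(name): name is "side" or "top" or "wrist"; returns (picture, depth): 384x512x3 uint8, red, green, blue; 384x512 float32, m along the optical axis (not along the pixel's ray), 0 where there is no reading.
- calibration(name): a dict with "fx", "fy", "cx", "cy" (pixels), "R" (3x3) and "t" (3): a world point X has camera coordinates R X + t; the wrist camera has in their place "hand_eye" (4x4, takes a point from camera to tool coordinates, whose origin is the TCP and whose axes are the flange's). Camera axes: x right, y down, z forward; pixel columns grow to the right and rows downward; lengths in m; the calibration is good to about 2 mm. A picture is of the moment at which its call begins: read the wrist's pose just before it. calibration takes no time and is no camera call.
- job_done(): hands the job in; it is judged then, once.
Trained networks look in the newest picture that a camera, given by its name, has taken for a name from the list of things; names that differ only in an ending like _2 or _b are one class to them, and where a whole thing is asked for, a point or a joint stands for the part that bears it (a point fixed in the world has none). Each returns a list of dicts, best first, with "conf" (0 to 1); they miss things now and then, are a little off and sometimes report something else, mostly with a low value. They report only what shows in the picture. A call takes as long as a camera call. They do not tell look-alikes from the thing itself.
- trace(camera, query): "pixels" (384x512 bool, what is visible of it) and "bbox" ([centre column, centre row, width, height] in pixels, round what is visible of it).
The state is a dict: "clock": time; "qpos": joint angles; "qd": joint speeds; "joint_torque": joint torques, N m; "tcp_pos": TCP position; "eef_rot": TCP orientation; "ft_force": force on the tool from outside, world axes, zero at the start; "wrist_torque": the same for the moment, N m; "width": finger opening in m; "gripper_force": force on a finger pad.
Only numpy, scipy, OpenCV 4.12 (cv2) and the standard library are available. Lean on these libraries where they do the work, as an engineer would, in place of code of your own. Each camera call takes 0.05 s, during which the arm holds its last target. There are 200 camera calls.

## Task

Clear up beside the disc sander with the machine locked off: first press its red mushroom stop down until it stays down, then hang each sanding block left on the bench by its hole on a free peg of the rail, and stand each fallen glue bottle upright in a gap in the bottle tray, so that all the bottles stand there. When everything is in its place, and not before, turn the stop's head clockwise until it pops back up, so that the sander is ready for the next user; leave the block already hanging and the other things on the bench where they are.

Things in the scene. Friction and masses are not known exactly. Their poses are not given: they have to be found in the camera images.
- stop_press (a joint): mushroom stop of the disc sander, on a yellow box 74 x 74 mm and 58 mm high: how far the head is pushed down, m. 0 up (ready), 0.0095 hard down. Needs about 6 N, then a few N more on its end stop (a force stop of 10 to 12 N does); past about 0.008 a catch snaps in, and when let go it stays down at about 0.0075
- stop_turn (a joint): turn of the mushroom head about its upright axis, rad, 0 at rest, growing CLOCKWISE seen from above, end stop at 1.0. Needs about 0.07 N m. Held past about 0.85 it frees the catch: the head pops up as soon as the grip lets it, and turns itself back to 0 in two or three seconds
- stop_top (a point): centre of the flat top of the red mushroom head, a disc 40 mm across and 18 mm thick with an upright axis; its underside is 14 mm clear of the yellow box when up and about 6 mm when latched down
- peg0 (a point): point on the axis of the right-hand of three level wooden pegs, 45 mm out from the rail's face, 180 mm above the bench. Peg 12 mm thick, 102 mm long, ending towards the robot in a bulb 20 mm across. Axes: x along the peg into the rail, y along the rail to the left, z up. 
- peg1 (a point): point on the axis of the middle of three level wooden pegs, 45 mm out from the rail's face, 180 mm above the bench. Peg 12 mm thick, 102 mm long, ending towards the robot in a bulb 20 mm across. Axes: x along the peg into the rail, y along the rail to the left, z up. Rail: board 400 x 50 x 18 mm on two posts, nothing above it; pegs 115 mm apart
- peg2 (a point): point on the axis of the left-hand of three level wooden pegs, 45 mm out from the rail's face, 180 mm above the bench. Peg 12 mm thick, 102 mm long, ending towards the robot in a bulb 20 mm across. Axes: x along the peg into the rail, y along the rail to the left, z up. 
- block1: sanding block, 0.22 kg: sole 56 (x) x 96 (y) x 14 mm, on its middle an upright plywood fin 16 mm thick (x), 60 mm long (y), its top 112 mm above the underside; a 30 mm hole runs through the fin along x, centre 62 mm above the underside, 35 mm of solid fin above it to grip. Origin: centre of the underside, z up. Both faces alike. Stands on the bench at first (may be absent).
- block1_eye (a point): centre of block1's hanging hole, 62 mm above its underside; when hung it lies 9 mm below the peg's axis
- block2: sanding block, 0.22 kg: sole 56 (x) x 96 (y) x 14 mm, on its middle an upright plywood fin 16 mm thick (x), 60 mm long (y), its top 112 mm above the underside; a 30 mm hole runs through the fin along x, centre 62 mm above the underside, 35 mm of solid fin above it to grip. Origin: centre of the underside, z up. Both faces alike. Stands on the bench at first (may be absent).
- block2_eye (a point): centre of block2's hanging hole, 62 mm above its underside; when hung it lies 9 mm below the peg's axis
- hung0: sanding block of the same shape, already hanging on peg0 (absent in most starts: one peg of the three is taken). Origin: centre of the sole's underside. Leave it hanging
- hung1: sanding block of the same shape, already hanging on peg1 (absent in most starts: one peg of the three is taken). Origin: centre of the sole's underside. Leave it hanging
- hung2: sanding block of the same shape, already hanging on peg2 (absent in most starts: one peg of the three is taken). Origin: centre of the sole's underside. Leave it hanging
- tray: long shallow wooden bottle tray (the lane), 80 mm (x) x 460 mm (y) outside, walls 6 mm thick and 18 mm high, floor 6 mm above the bench. Origin: centre of its underside; x away from the robot, y along the lane. Room for five bottles, 88 mm apart (local y = -0.176, -0.088, 0, 0.088, 0.176)
- bottle1: square glue bottle, body 44 x 44 mm and 118 mm tall, then a shoulder and a thin nozzle (26 mm down to 10 mm across) to 165 mm; 0.24 kg, heaviest in the body. Origin: centre of its base; z along the bottle towards the nozzle. Lies on one flat side on the bench at the start, its axis 22 mm up, nozzle towards the robot and to its right (may be absent).
- bottle2: square glue bottle, body 44 x 44 mm and 118 mm tall, then a shoulder and a thin nozzle (26 mm down to 10 mm across) to 165 mm; 0.24 kg, heaviest in the body. Origin: centre of its base; z along the bottle towards the nozzle. Lies on one flat side on the bench at the start, its axis 22 mm up, nozzle towards the robot and to its right (may be absent).
- bottle3: square glue bottle, body 44 x 44 mm and 118 mm tall, then a shoulder and a thin nozzle (26 mm down to 10 mm across) to 165 mm; 0.24 kg, heaviest in the body. Origin: centre of its base; z along the bottle towards the nozzle. Lies on one flat side on the bench at the start, its axis 22 mm up, nozzle towards the robot and to its right (may be absent).
- stood0: glue bottle of the same shape and axes, already standing in the tray near local y = -0.176 (two of the three are present). Leave it standing
- stood1: glue bottle of the same shape and axes, already standing in the tray near local y = +0.000 (two of the three are present). Leave it standing
- stood2: glue bottle of the same shape and axes, already standing in the tray near local y = +0.176 (two of the three are present). Leave it standing
- tin: wax tin 69 mm across, 26 mm high; origin centre of its underside; leave alone
- offcut: maple offcut 50 x 130 x 24 mm lying below the peg rail; origin centre of its underside; leave alone
- jar: glass jar 60 mm across, 85 mm high, between rail and tray at the back; origin centre of its underside; leave alone
- mallet: wooden mallet 260 mm long lying at the left; leave alone
Not all that is in view belongs to the job. Leave any pink look-alike of the bottle1 alone.

How it is judged:
On the way, in this order (a step that is already met when the one before it is completed fails the run):
1. the mushroom stop has been pressed down and is down (more than 6 mm) (value of joint stop_press above 0.006 m), for 0.3 s.
2. with the stop still down, every sanding block present hangs on a peg and every bottle present stands upright in the tray ((y of block1_eye in the frame of peg0 between -0.014 and 0.014 m or y of block1_eye in the frame of peg1 between -0.014 and 0.014 m or y of block1_eye in the frame of peg2 between -0.014 and 0.014 m) and z of block1_eye in the frame of peg1 between -0.016 and 0.002 m and x of block1_eye in the frame of peg1 between -0.042 and 0.03 m and angle between each of block1, block2's own z axis and vertical below 0.25 rad and linear speed of each of block1, block2, bottle1, bottle2, bottle3, stood0, stood1, stood2 below 0.05 m/s and (y of block2_eye in the frame of peg0 between -0.014 and 0.014 m or y of block2_eye in the frame of peg1 between -0.014 and 0.014 m or y of block2_eye in the frame of peg2 between -0.014 and 0.014 m) and z of block2_eye in the frame of peg1 between -0.016 and 0.002 m and x of block2_eye in the frame of peg1 between -0.042 and 0.03 m and x of bottle1 in the frame of tray between -0.03 and 0.03 m and y of bottle1 in the frame of tray between -0.21 and 0.21 m and z of each of bottle1, bottle2, bottle3, stood0, stood1, stood2 in the frame of tray below 0.012 m and angle between each of bottle1, bottle2, bottle3, stood0, stood1, stood2's own z axis and vertical below 0.12 rad and x of bottle2 in the frame of tray between -0.03 and 0.03 m and y of bottle2 in the frame of tray between -0.21 and 0.21 m and x of bottle3 in the frame of tray between -0.03 and 0.03 m and y of bottle3 in the frame of tray between -0.21 and 0.21 m and x of stood0 in the frame of tray between -0.03 and 0.03 m and y of stood0 in the frame of tray between -0.21 and 0.21 m and x of stood1 in the frame of tray between -0.03 and 0.03 m and y of stood1 in the frame of tray between -0.21 and 0.21 m and x of stood2 in the frame of tray between -0.03 and 0.03 m and y of stood2 in the frame of tray between -0.21 and 0.21 m and value of joint stop_press above 0.006 m), for 0.3 s.
3. the stop's head has been turned clockwise by more than 0.6 rad (value of joint stop_turn above 0.6 rad), for 0.1 s.
At the end, for the whole second after the job is handed in: Stop up again (under 2 mm). Each block hangs: hole centre within 14 mm sideways of a peg axis, 2 mm above to 16 mm below it, tilt under 0.25 rad. Each bottle stands on the tray floor, base within 30 mm of its middle line and 210 mm of its centre along it, tilt under 0.12 rad. All at rest ((y of block1_eye in the frame of peg0 between -0.014 and 0.014 m or y of block1_eye in the frame of peg1 between -0.014 and 0.014 m or y of block1_eye in the frame of peg2 between -0.014 and 0.014 m) and z of block1_eye in the frame of peg1 between -0.016 and 0.002 m and x of block1_eye in the frame of peg1 between -0.042 and 0.03 m and angle between each of block1, block2's own z axis and vertical below 0.25 rad and linear speed of each of block1, block2, bottle1, bottle2, bottle3, stood0, stood1, stood2 below 0.05 m/s and (y of block2_eye in the frame of peg0 between -0.014 and 0.014 m or y of block2_eye in the frame of peg1 between -0.014 and 0.014 m or y of block2_eye in the frame of peg2 between -0.014 and 0.014 m) and z of block2_eye in the frame of peg1 between -0.016 and 0.002 m and x of block2_eye in the frame of peg1 between -0.042 and 0.03 m and x of bottle1 in the frame of tray between -0.03 and 0.03 m and y of bottle1 in the frame of tray between -0.21 and 0.21 m and z of each of bottle1, bottle2, bottle3, stood0, stood1, stood2 in the frame of tray below 0.012 m and angle between each of bottle1, bottle2, bottle3, stood0, stood1, stood2's own z axis and vertical below 0.12 rad and x of bottle2 in the frame of tray between -0.03 and 0.03 m and y of bottle2 in the frame of tray between -0.21 and 0.21 m and x of bottle3 in the frame of tray between -0.03 and 0.03 m and y of bottle3 in the frame of tray between -0.21 and 0.21 m and x of stood0 in the frame of tray between -0.03 and 0.03 m and y of stood0 in the frame of tray between -0.21 and 0.21 m and x of stood1 in the frame of tray between -0.03 and 0.03 m and y of stood1 in the frame of tray between -0.21 and 0.21 m and x of stood2 in the frame of tray between -0.03 and 0.03 m and y of stood2 in the frame of tray between -0.21 and 0.21 m and value of joint stop_press below 0.002 m); the robot touches nothing.
It fails at once if the block already hanging is knocked off its peg (moved more than 6 cm) (distance of any of hung0, hung1, hung2 from where it was at the start of the episode above 0.06 m).
It fails at once if one of the other things on the bench is moved more than 6 cm (distance of any of tin, offcut, jar, mallet from where it was at the start of the episode above 0.06 m).
Of block1, block2 only 1 to 2 are there at a start; the rules pass over those that are not, and their reading is None.
Of bottle1, bottle2, bottle3 only 2 to 3 are there at a start; the rules pass over those that are not, and their reading is None.
Of hung0, hung1, hung2 only 1 to 1 are there at a start; the rules pass over those that are not, and their reading is None.
Of stood0, stood1, stood2 only 2 to 2 are there at a start; the rules pass over those that are not, and their reading is None.
At some moment in a run one of block1, block2 may be knocked a few centimetres aside while the robot is not near it.
It also fails if it takes over 210 s, if anything falls off the work surface, if the arm or the gripper's body presses on something with over 40 N, if the wrist force passes 120 N, or if a joint passes its speed limit or range.

## Working session

There is one attempt and no reset: what is moved stays moved. The work goes in short steps, Python scripts to look and compute and a tool call to move; the robot and the scene stay as the last step left them, time stands still between calls to the robot, and variables do not carry over. Pictures are saved under pics/ and viewed, at most 14 in all, crops included, and the job is handed in when it is done.

Besides the shell and the picture viewer there is one more tool, called by a JSON object that holds its "method" and its "body". arm_command: Moves the arm, as the interface text tells. Its arguments: {"type":"object","properties":{"targets":{"type":"array","items":{"type":"array","items":{"type":"number"}}},"hand":{"type":"number"},"grip_force":{"type":"number"}},"required":["targets"]}

```bash
ls; mkdir -p pics; python3 - <<'E'
from rig import *
import cv2
s=sense();print(s['clock'],s['tcp_pos'],s['eef_rot'],s['width'])
for n in('side','top'):
    p,d=grab_frame(n);cv2.imwrite(f'pics/{n}0.png',p[:,:,::-1]);c=calibration(n);print(n,c)
print(calibration('wrist'))
E
```

```text
pics
0.0 [0.15081137 0.60603354 0.23582064] [[-9.70430912e-01  2.41378916e-01 -2.53259596e-04]
 [ 2.41379008e-01  9.70429599e-01 -1.60233546e-03]
 [-1.40999389e-04 -1.61608741e-03 -9.99998684e-01]] 0.08775837931949224
side {'fx': 379.0751008749321, 'fy': 379.0751008749321, 'cx': 250.510970126325, 'cy': 191.713384737375, 'R': array([[ 0.99554116, -0.09120833,  0.02405905],
       [-0.03422683, -0.58695771, -0.8088938 ],
       [ 0.0878995 ,  0.80446361, -0.58746233]]), 't': array([-0.42230611,  0.17190648,  1.16011022])}
top {'fx': 378.35922662508943, 'fy': 378.35922662508943, 'cx': 257.3346475128149, 'cy': 192.24745012706566, 'R': array([[ 0.01013744, -0.99993883, -0.00442283],
       [-0.98302174, -0.00915536, -0.18326059],
       [ 0.18320889,  0.00620553, -0.98305442]]), 't': array([0.1030565 , 0.44444477, 1.40271045])}
{'fx': 315.85548720775375, 'fy': 315.85548720775375, 'cx': 251.29017964924375, 'cy': 192.77651199421237, 'hand_eye': array([[ 4.24219295e-04, -9.51892058e-01, -3.06433238e-01,
         8.51510792e-02],
       [ 9.99999298e-01,  6.47311423e-05,  1.18329832e-03,
         1.55565834e-03],
       [-1.10653650e-03, -3.06433525e-01,  9.51891417e-01,
        -1.48142832e-01],
       [ 0.00000000e+00,  0.00000000e+00,  0.00000000e+00,
         1.00000000e+00]])}
```

View pics/top0.png

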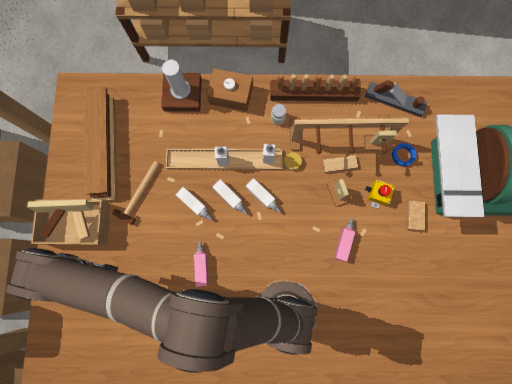

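View pics/side0.png

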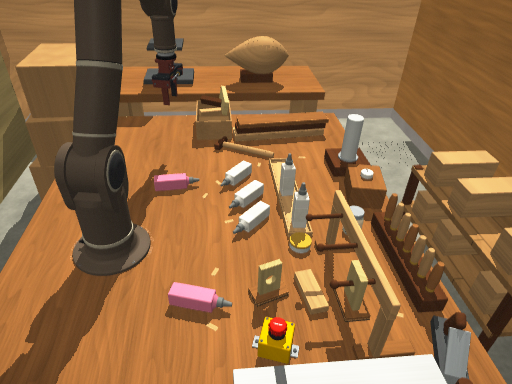

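The top view shows three white bottles lying at (194,204), (229,197) and (264,195). Pink look-alikes are at (201,268) and (346,242), to be left alone. One loose block is at (339,190), and the hung block is on the right peg at (382,138). The stop is at (384,190). The tray spans columns 167–300, with bottles standing at (221,155) and (269,152). The tin is at (291,160) and the offcut at (340,164).

```bash
cat > h.py <<'E'
from rig import *
import numpy as np, cv2
from scipy.spatial.transform import Rotation as Rn
def cloud(name,s=None):
    if name=='wrist': s=sense()
    p,d=grab_frame(name);c=calibration(name)
    v,u=np.mgrid[:384,:512]
    P=np.stack([(u-c['cx'])/c['fx']*d,(v-c['cy'])/c['fy']*d,d],-1)
    if name=='wrist':
        H=c['hand_eye'];P=P@H[:3,:3].T+H[:3,3];P=P@s['eef_rot'].T+s['tcp_pos']
    else: P=(P-c['t'])@c['R']
    P[d<=0]=np.nan
    return p,P
def rect(P):
    r=cv2.minAreaRect((P[:,:2]*1000).astype(np.float32));return np.round(r[0],1),np.round(r[1],1),round(r[2],1)
def Rd(a): # tool down, tool y axis at angle a (rad) in world xy
    y=np.array([np.cos(a),np.sin(a),0]);z=np.array([0,0,-1.]);return np.stack([np.cross(y,z),y,z],1)
def move(pos,R,s=None):
    s=s or sense();d=s['eef_rot'].T@(np.array(pos)-s['tcp_pos'])/.25
    r=Rn.from_matrix(s['eef_rot'].T@R).as_rotvec()/(np.pi/2);return np.round(np.r_[d,r],3).tolist()
E
python3 - <<'E'
from h import *
np.set_printoptions(suppress=True,precision=4)
for cam in('top','side'):
    p,P=cloud(cam)
    for q in('stop_top','block1','bottle1','hung0','tray','stood0','tin','offcut','jar','mallet'):
        for t in trace(cam,q)[:5]:
            m=cv2.erode(t['pixels'].astype(np.uint8),np.ones((2,2)))>0
            X=P[m];X=X[np.isfinite(X[:,0])]
            if t['conf']<.3 or len(X)<5: continue
            print(cam,q,round(t['conf'],2),np.round(t['bbox']),'med',np.median(X,0).round(3),'zq',np.percentile(X[:,2],[5,95]).round(3),rect(X))
E
```

```text
top block1 0.72 [339. 192.  21.  28.] med [ 0.441 -0.2    0.022] zq [0.01  0.114] (array([ 449. , -208.4]), array([91.4, 58.1]), 17.3)
top bottle1 0.9 [228. 199.  33.  32.] med [0.427 0.214 0.045] zq [0.032 0.05 ] (array([422.1, 208.9]), array([147.9,  42.9]), 44.8)
top bottle1 0.82 [202. 267.  19.  43.] med [0.158 0.312 0.045] zq [0.027 0.05 ] (array([171.5, 314.3]), array([156.8,  41.1]), 5.4)
top bottle1 0.75 [266. 196.  33.  38.] med [0.431 0.089 0.045] zq [0.027 0.05 ] (array([424.5,  80. ]), array([156. ,  41.8]), 44.7)
top bottle1 0.68 [345. 238.  24.  44.] med [ 0.258 -0.224  0.044] zq [0.028 0.05 ] (array([ 266.6, -233.4]), array([ 57.2, 155.6]), 70.8)
top bottle1 0.64 [194. 204.  34.  32.] med [0.4   0.351 0.045] zq [0.032 0.05 ] (array([394.2, 345.3]), array([152.1,  37.5]), 48.7)
top hung0 0.77 [381. 140.  34.  27.] med [ 0.614 -0.325  0.129] zq [0.114 0.223] (array([ 631.5, -374.2]), array([ 75.4, 185.1]), 16.6)
top tray 0.63 [226. 161. 121.  21.] med [0.578 0.274 0.008] zq [0.002 0.02 ] (array([580. , 239.2]), array([ 83.9, 456.3]), 0.9)
top tray 0.56 [338. 193.  23.  2
[... 2850 characters left out ...]
 ,  53.8]), array([29.9, 44.9]), 80.4)
side stood0 0.85 [290. 176.  19.  36.] med [0.575 0.224 0.086] zq [0.02  0.146] (array([592.6, 247.1]), array([90.5, 48.1]), 33.6)
side tin 0.58 [300. 242.  23.  24.] med [ 0.574 -0.043  0.028] zq [0.008 0.031] (array([574. , -33.2]), array([64. , 62.6]), 11.6)
side offcut 0.71 [310. 292.  33.  49.] med [ 0.565 -0.232  0.026] zq [0.011 0.028] (array([ 566.1, -219.5]), array([ 49.6, 127.5]), 9.0)
side jar 0.65 [353. 221.  19.  28.] med [0.766 0.015 0.086] zq [0.048 0.089] (array([783.4,  48.3]), array([116. ,  48.9]), 48.5)
side mallet 0.84 [242. 147.  63.  20.] med [0.429 0.564 0.022] zq [0.008 0.03 ] (array([439. , 548.5]), array([102.9, 250.1]), 49.3)
```

```bash
python3 - <<'E'
from h import *
print(move([.38,.45,.3],Rd(np.pi/2)))
E
```

```text
[-1.041, -0.386, -0.253, 0.0, 0.0, -0.155]
```

{"method": "arm_command", "body": {"targets": [[-0.25,-0.1,-0.06,0,0,-0.05],[-0.5,-0.2,-0.12,0,0,-0.1],[-0.75,-0.3,-0.2,0,0,-0.155],[-1,-0.39,-0.25,0,0,-0.155],[-1,-0.39,-0.25,0,0,-0.155],[-1,-0.39,-0.25,0,0,-0.155]], "hand": 1}}

```text
clock: 1.95
tcp_pos: [0.3722, 0.4501, 0.2997]
eef_rot: [[-1.0, 0.005, 0.001], [0.005, 1.0, 0.001], [-0.001, 0.001, -1.0]]
ft_force: [-0.7, 1.3, 0.1]
width: 0.0314
gripper_force: 0.0
```

{"method": "arm_command", "body": {"targets": [[0,-0.25,0,0,0,0],[0,-0.5,0,0,0,0],[0,-0.75,0,0,0,0],[-0.05,-1,0,0,0,0],[-0.05,-1,0,0,0,0]]}}

```text
clock: 2.58
tcp_pos: [0.3823, 0.1988, 0.2994]
eef_rot: [[-1.0, 0.005, 0.001], [0.005, 1.0, 0.0], [-0.001, 0.0, -1.0]]
ft_force: [0.8, 1.6, 0.7]
width: 0.0004
gripper_force: 0.0
```

{"method": "arm_command", "body": {"targets": [[0,-0.25,0,0,0,0],[0,-0.5,0,0,0,0],[0,-0.75,0,0,0,0],[-0.1,-1,0,0,0,0],[-0.1,-1,0,0,0,0]]}}

```text
clock: 3.2
tcp_pos: [0.4084, -0.05, 0.2994]
eef_rot: [[-1.0, 0.003, 0.001], [0.003, 1.0, -0.001], [-0.001, -0.001, -1.0]]
ft_force: [0.3, 1.6, -0.5]
width: 0.0007
gripper_force: 0.0
```

{"method": "arm_command", "body": {"targets": [[0,-0.25,0,0,0,0],[0,-0.5,0,0,0,0],[0,-0.75,0,0,0,0],[-0.05,-1,0.1,0,0,0],[-0.05,-1,0.1,0,0,0]]}}

```text
clock: 3.82
tcp_pos: [0.4206, -0.2991, 0.2717]
eef_rot: [[-1.0, 0.001, -0.005], [0.001, 1.0, -0.001], [0.005, -0.001, -1.0]]
ft_force: [0.4, 0.5, 0.2]
width: 0.0006
gripper_force: 0.0
```

{"method": "arm_command", "body": {"targets": [[-0.115,-0.28,0,0,0,0],[-0.115,-0.28,0.2,0,0,0],[-0.115,-0.28,0.4,0,0,0],[-0.115,-0.28,0.56,0,0,0],[-0.115,-0.28,0.59,0,0,0],[-0.115,-0.28,0.59,0,0,0]]}}

```text
clock: 4.58
tcp_pos: [0.4498, -0.3672, 0.1272]
eef_rot: [[-1.0, -0.002, 0.0], [-0.002, 1.0, 0.001], [-0.0, 0.001, -1.0]]
ft_force: [0.3, -0.2, 0.0]
width: 0.0006
gripper_force: 0.0
```

{"method": "arm_command", "body": {"targets": [[0,0,0.04,0,0,0],[0,0,0.06,0,0,0],[0,0,0.08,0,0,0],[0,0,0.09,0,0,0],[0,0,0.1,0,0,0]]}}

```text
clock: 5.2
tcp_pos: [0.4486, -0.3687, 0.102]
eef_rot: [[-1.0, 0.001, 0.001], [0.001, 1.0, -0.0], [-0.001, -0.0, -1.0]]
ft_force: [-1.3, 2.4, 8.0]
width: 0.0005
gripper_force: 4.1
```

{"method": "arm_command", "body": {"targets": [[0,0,0.01,0,0,0],[0,0,0.02,0,0,0],[0,0,0.024,0,0,0],[0,0,0.028,0,0,0],[0,0,0.028,0,0,0]]}}

```text
clock: 5.82
tcp_pos: [0.4486, -0.3687, 0.0951]
eef_rot: [[-1.0, 0.0, 0.001], [0.0, 1.0, -0.0], [-0.001, -0.0, -1.0]]
ft_force: [-1.3, 1.2, 6.2]
width: 0.0005
gripper_force: 2.9
```

{"method": "arm_command", "body": {"targets": [[0,0,0.006,0,0,0],[0,0,0.01,0,0,0],[0,0,0.012,0,0,0],[0,0,0.012,0,0,0]]}}

```text
clock: 6.32
tcp_pos: [0.4492, -0.3696, 0.0945]
eef_rot: [[-1.0, 0.001, 0.003], [0.001, 1.0, -0.001], [-0.003, -0.001, -1.0]]
ft_force: [-5.0, 5.2, 27.6]
width: 0.0002
gripper_force: 13.6
```

{"method": "arm_command", "body": {"targets": [[0,0,-0.25,0,0,0],[0,0,-0.5,0,0,0],[0,0,-0.7,0,0,0],[0.08,0.3,-0.74,0,0,0],[0.08,0.55,-0.74,0,0,0],[0.08,0.64,-0.74,0,0,0],[0.08,0.64,-0.74,0,0,0]], "hand": 0}}

```text
clock: 7.2
tcp_pos: [0.4289, -0.2056, 0.2767]
eef_rot: [[-1.0, -0.005, 0.001], [-0.005, 1.0, 0.002], [-0.001, 0.002, -1.0]]
ft_force: [-0.0, -1.4, 0.7]
width: 0.0669
gripper_force: 0.0
```

```bash
python3 - <<'E'
from h import *
np.set_printoptions(suppress=True,precision=4)
p,P=cloud('wrist');cv2.imwrite('pics/w1.png',p[:,:,::-1])
x,y,z=P[...,0],P[...,1],P[...,2]
m=(z>.095)&(z<.13)&(abs(x-.449)<.09)&(abs(y+.205)<.09)
print('fin top',m.sum(),np.nanmedian(z[m]),rect(P[m]))
m=(z>.005)&(z<.03)&(abs(x-.449)<.08)&(abs(y+.205)<.08); print('sole',np.nanmedian(z[m]),rect(P[m]))
p,P=cloud('top')
x,y,z=P[...,0],P[...,1],P[...,2]
r=p.astype(int);m=(r[...,0]>150)&(r[...,1]<60)&(r[...,2]<60)&(abs(x-.449)<.05)&(abs(y+.369)<.05);print('stop',m.sum(),np.nanmedian(z[m]),rect(P[m]) if m.sum()>4 else '')
p,P=cloud('side');x,y,z=P[...,0],P[...,1],P[...,2]
r=p.astype(int);m=(r[...,0]>150)&(r[...,1]<60)&(r[...,2]<60)&(abs(x-.449)<.05)&(abs(y+.369)<.05);print('stop side',m.sum(),np.nanpercentile(z[m],[50,80,95]),rect(P[m]))
E
```

```text
fin top 953 0.11190361641857666 (array([ 452.9, -203.9]), array([60.5, 16.2]), 19.4)
sole 0.013922396652731373 (array([ 453. , -203.8]), array([96.4, 56.1]), 19.3)
stop 0 nan 
stop side 174 [0.0842 0.0854 0.0863] (array([ 448.5, -368.8]), array([36. , 36.7]), 24.7)
  return np.nanmean(a, axis, out=out, keepdims=keepdims)
```

View pics/w1.png

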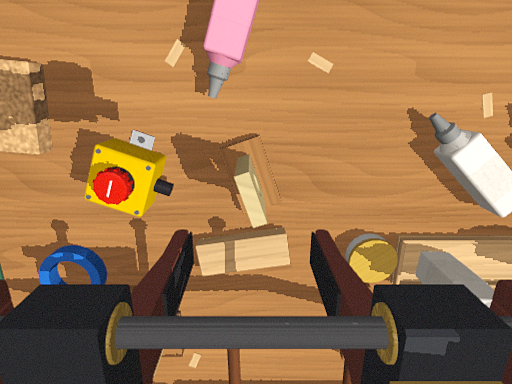

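The wrist view confirms the choice: the block's fin is at (251,190), the stop (now down) at (112,187), and the white bottle at right (475,165). The pink bottle at (230,40) stays put. I'll look at the rail next.

{"method": "arm_command", "body": {"targets": [[0,0,-0.25,0,0,0],[-0.2,0.06,-0.36,0,0,0],[-0.4,0.12,-0.36,0,0,0],[-0.6,0.2,-0.36,0,0,0],[-0.64,0.2,-0.36,0,0,0],[-0.64,0.2,-0.36,0,0,0]]}}

```text
clock: 8.1
tcp_pos: [0.5883, -0.1605, 0.3657]
eef_rot: [[-1.0, 0.003, -0.002], [0.003, 1.0, -0.002], [0.002, -0.002, -1.0]]
ft_force: [-0.3, 0.1, 0.6]
width: 0.0879
gripper_force: 0.0
```

```bash
python3 - <<'E'
from h import *
np.set_printoptions(suppress=True,precision=4)
print(sense()['qpos'])
p,P=cloud('wrist');cv2.imwrite('pics/w2.png',p[:,:,::-1])
x,y,z=P[...,0],P[...,1],P[...,2]
m=(z>.172)&(z<.2)&(x>.53)&(x<.64)&(y<0)&(y>-.42)
n,l,st,c=cv2.connectedComponentsWithStats(m.astype(np.uint8))
for i in range(1,n):
    if st[i,4]>40: X=P[l==i];print(st[i],'min',X.min(0),'max',X.max(0),'med',np.median(X,0),'fit y(x)',np.polyfit(X[:,0],X[:,1],1),rect(X))
m=(z>.198)&(z<.215)&(x>.6)&(y<.05)&(y>-.45)&(x<.75); print('railtop',m.sum(),rect(P[m]),np.median(z[m]), np.polyfit(y[m],x[m],1))
E
```

```text
[-0.3766  0.3713  0.7983  1.4787 -0.264   1.4046  1.9995]
[292 145  19  75 894] min [ 0.5576 -0.1155  0.1789] max [ 0.6399 -0.0965  0.1913] med [ 0.5928 -0.1059  0.1854] fit y(x) [ 0.0262 -0.1213] (array([ 598.8, -105.5]), array([82.3, 18.9]), 1.0)
[185 148  19  72 858] min [ 0.5604 -0.2297  0.1776] max [ 0.64   -0.2111  0.1915] med [ 0.5943 -0.2188  0.1851] fit y(x) [ 0.0203 -0.2312] (array([ 600.2, -218. ]), array([79.7, 18.3]), 4.2)
[  58  151   67   65 1185] min [ 0.5632 -0.3653  0.172 ] max [ 0.6295 -0.3043  0.2   ] med [ 0.6077 -0.331   0.1855] fit y(x) [ 0.1944 -0.4462] (array([ 594.2, -328.3]), array([62.3, 58.2]), 76.6)
railtop 5319 (array([ 645.5, -218.7]), array([ 69.3, 398.6]), 1.4) 0.20457115657371172 [0.0069 0.6667]
```

View pics/w2.png

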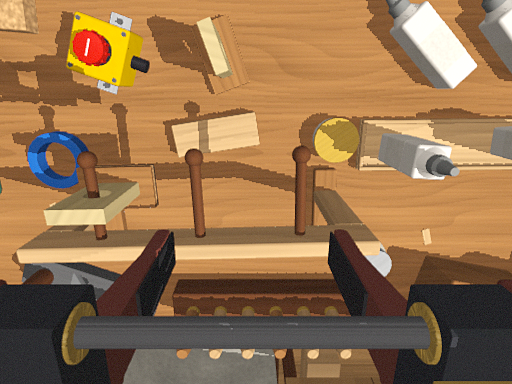

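{"method": "arm_command", "body": {"targets": [[0.15,-0.05,0,0,0,0.1],[0.3,-0.1,0,0,0,0.2],[0.45,-0.17,0,0,0,0.3],[0.54,-0.17,0,0,0,0.41],[0.54,-0.17,0,0,0,0.52],[0.54,-0.17,0,0,0,0.63],[0.54,-0.17,0,0,0,0.74],[0.54,-0.17,0,0,0,0.85],[0.54,-0.17,0,0,0,0.96],[0.54,-0.17,0,0,0,1],[0.54,-0.17,0,0,0,1]]}}

```text
clock: 9.52
tcp_pos: [0.4522, -0.2021, 0.3667]
eef_rot: [[0.002, 1.0, 0.001], [1.0, -0.002, 0.002], [0.002, 0.001, -1.0]]
ft_force: [-0.7, 0.2, 0.6]
width: 0.0876
gripper_force: 0.0
```

{"method": "arm_command", "body": {"targets": [[0,0,0.1,0,0,0.1],[0,0,0.2,0,0,0.2],[0,0,0.3,0,0,0.3],[0,0,0.4,0,0,0.41],[0,0,0.5,0,0,0.52],[0,0,0.6,0,0,0.63],[0,0,0.6,0,0,0.74],[0,0,0.6,0,0,0.785],[0,0,0.6,0,0,0.785],[0,0,0.6,0,0,0.785]]}}

```text
clock: 10.78
tcp_pos: [0.4532, -0.2012, 0.2168]
eef_rot: [[0.943, 0.333, 0.0], [0.333, -0.943, 0.001], [0.001, -0.0, -1.0]]
ft_force: [-0.3, -1.2, 0.4]
width: 0.0879
gripper_force: 0.0
```

```bash
python3 - <<'E'
from h import *
np.set_printoptions(suppress=True,precision=4)
s=sense();print(s['qpos'],s['tcp_pos'],np.degrees(np.arctan2(s['eef_rot'][1,1],s['eef_rot'][0,1])))
p,P=cloud('wrist')
x,y,z=P[...,0],P[...,1],P[...,2]
m=(z>.105)&(z<.125)&(abs(x-.449)<.09)&(abs(y+.205)<.09)
print('fin top',m.sum(),np.nanmedian(z[m]),rect(P[m]))
m=(z>.005)&(z<.02)&(abs(x-.449)<.08)&(abs(y+.205)<.08); print('sole',np.nanmedian(z[m]),rect(P[m]))
print(move([.453,-.204,.099],Rd(np.radians(-70.6)),s))
E
```

```text
[-0.6448  0.4429  1.2852  1.9777 -0.4849  1.0834 -0.3779] [ 0.4532 -0.2012  0.2168] -70.56496568849889
fin top 1300 0.11200220164194387 (array([ 453.9, -204.4]), array([60.4, 15.6]), 19.3)
sole 0.013965555981214545 (array([ 454. , -204.1]), array([95.8, 56. ]), 19.5)
[-0.005, 0.01, 0.471, -0.0, -0.0, 0.0]
```

{"method": "arm_command", "body": {"targets": [[0,0.012,0.2,0,0,0],[0,0.012,0.35,0,0,0],[0,0.012,0.44,0,0,0],[0,0.012,0.47,0,0,0],[0,0.012,0.47,0,0,0]]}}

```text
clock: 11.45
tcp_pos: [0.4546, -0.2041, 0.0995]
eef_rot: [[0.944, 0.331, 0.0], [0.331, -0.944, -0.0], [0.0, 0.0, -1.0]]
ft_force: [0.4, -0.4, 0.4]
width: 0.0875
gripper_force: 0.0
```

{"method": "arm_command", "body": {"targets": [[0,0,0,0,0,0],[0,0,0,0,0,0],[0,0,0,0,0,0],[0,0,0,0,0,0],[0,0,0,0,0,0],[0,0,0,0,0,0],[0,0,0,0,0,0],[0,0,0,0,0,0]], "hand": 1, "grip_force": 30}}

```text
clock: 12.45
tcp_pos: [0.4544, -0.2038, 0.0991]
eef_rot: [[0.944, 0.331, -0.0], [0.331, -0.944, 0.0], [-0.0, -0.0, -1.0]]
ft_force: [0.0, -0.4, -2.3]
width: 0.0161
gripper_force: 30.0
```

{"method": "arm_command", "body": {"targets": [[0,0,-0.1,0,0,0],[0,0,-0.2,0,0,0],[0,0,-0.3,0,0,0],[0,0,-0.4,0,0,0],[0,0,-0.5,0,0,0],[0,0,-0.5,0,0,0]]}}

```text
clock: 13.2
tcp_pos: [0.4551, -0.204, 0.225]
eef_rot: [[0.943, 0.331, 0.002], [0.331, -0.943, -0.0], [0.002, 0.001, -1.0]]
ft_force: [-0.1, 0.1, -1.9]
width: 0.0157
gripper_force: 30.0
```

{"method": "arm_command", "body": {"targets": [[0.05,-0.1,0,0,0,-0.1],[0.1,-0.2,0,0,0,-0.2],[0.15,-0.3,0,0,0,-0.3],[0.222,-0.331,0.03,0,0,-0.4],[0.222,-0.331,0.03,0,0,-0.5],[0.222,-0.331,0.03,0,0,-0.6],[0.222,-0.331,0.03,0,0,-0.7],[0.222,-0.331,0.03,0,0,-0.798],[0.222,-0.331,0.03,0,0,-0.798],[0.222,-0.331,0.03,0,0,-0.798]]}}

```text
clock: 14.45
tcp_pos: [0.4791, -0.1073, 0.216]
eef_rot: [[-0.017, 1.0, -0.001], [1.0, 0.017, 0.0], [0.0, -0.001, -1.0]]
ft_force: [0.3, -0.1, -1.5]
width: 0.016
gripper_force: 30.0
```

```bash
python3 - <<'E'
from h import *
np.set_printoptions(suppress=True,precision=4)
s=sense();print(s['qpos'],s['tcp_pos'],s['eef_rot'])
for x,z in((.525,.2172),(.6,.2172),(.6,.2072)): print(move([x,-.1213+.0262*x,z],Rd(np.radians(1.3)),s))
p,P=cloud('side');cv2.imwrite('pics/s1.png',cv2.resize(p[170:350,200:400,::-1],None,fx=3,fy=3))
E
```

```text
[-0.669   0.2834  0.9673  1.9821 -0.2745  1.0139  0.4437] [ 0.4791 -0.1073  0.216 ] [[-0.0166  0.9999 -0.0009]
 [ 0.9999  0.0166  0.0002]
 [ 0.0002 -0.0009 -1.    ]]
[-0.004, 0.184, -0.005, -0.001, -0.0, -0.004]
[-0.001, 0.484, -0.005, -0.001, -0.0, -0.004]
[-0.001, 0.484, 0.035, -0.001, -0.0, -0.004]
```

View pics/s1.png

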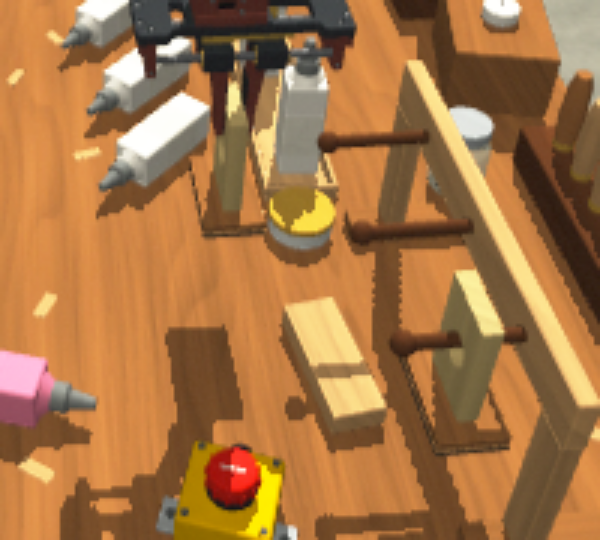

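The crop shows the block held upright at (232,165) in front of the left peg's bulb at (330,142). The way in is clear.

{"method": "arm_command", "body": {"targets": [[-0.004,0.06,-0.005,0,0,0],[-0.004,0.13,-0.005,0,0,0],[-0.004,0.19,-0.005,0,0,0],[-0.003,0.25,-0.005,0,0,0],[-0.002,0.31,-0.005,0,0,0],[-0.002,0.37,-0.005,0,0,0],[-0.001,0.43,-0.005,0,0,0],[-0.001,0.485,-0.005,0,0,0],[-0.001,0.485,-0.005,0,0,0]]}}

```text
clock: 15.62
tcp_pos: [0.6015, -0.1051, 0.2176]
eef_rot: [[-0.021, 1.0, -0.0], [1.0, 0.021, -0.001], [-0.001, -0.0, -1.0]]
ft_force: [0.2, -1.1, -2.2]
width: 0.0158
gripper_force: 30.0
```

{"method": "arm_command", "body": {"targets": [[0,0,0.01,0,0,0],[0,0,0.02,0,0,0],[0,0,0.028,0,0,0],[0,0,0.034,0,0,0],[0,0,0.034,0,0,0]]}}

```text
clock: 16.25
tcp_pos: [0.6006, -0.1051, 0.2093]
eef_rot: [[-0.02, 1.0, -0.0], [1.0, 0.02, 0.0], [0.0, -0.0, -1.0]]
ft_force: [-0.2, -1.1, -1.8]
width: 0.0155
gripper_force: 30.0
```

{"method": "arm_command", "body": {"targets": [[0,0,0.006,0,0,0],[0,0,0.006,0,0,0],[0,0,0.006,0,0,0],[0,0,0.006,0,0,0],[0,0,0.006,0,0,0],[0,0,0.006,0,0,0]], "hand": 0.55}}

```text
clock: 17.0
tcp_pos: [0.6007, -0.1051, 0.2079]
eef_rot: [[-0.02, 1.0, -0.0], [1.0, 0.02, 0.0], [0.0, -0.0, -1.0]]
ft_force: [-0.8, 0.4, 0.2]
width: 0.0396
gripper_force: 0.0
```

{"method": "arm_command", "body": {"targets": [[0,0,-0.1,0,0,0],[0,0,-0.2,0,0,0],[0,0,-0.35,0,0,0],[0,0,-0.55,0,0,0],[0,0,-0.6,0,0,0],[0,0,-0.6,0,0,0]]}}

```text
clock: 17.75
tcp_pos: [0.6008, -0.1052, 0.3581]
eef_rot: [[-0.02, 1.0, 0.001], [1.0, 0.02, 0.0], [0.0, 0.001, -1.0]]
ft_force: [0.5, 0.1, -0.2]
width: 0.0398
gripper_force: 0.0
```

```bash
python3 - <<'E'
from h import *
np.set_printoptions(suppress=True,precision=4)
s=sense();print(s['qpos'],s['tcp_pos'],s['eef_rot'])
p,P=cloud('side');cv2.imwrite('pics/s2.png',cv2.resize(p[120:320,180:400,::-1],None,fx=3,fy=3))
x,y,z=P[...,0],P[...,1],P[...,2]
m=(z>.115)&(z<.24)&(abs(x-.6)<.05)&(abs(y+.107)<.06);print(m.sum(),np.nanmax(z[m]),rect(P[m]))
X=P[m];X=X[X[:,2]>.19];print(rect(X),X[:,2].max())
# bottles, top
p,P=cloud('top');x,y,z=P[...,0],P[...,1],P[...,2];cv2.imwrite('pics/t2.png',p[:,:,::-1])
for t in trace('top','bottle1'):
    m=t['pixels']&(z>.041)&(z<.055);X=P[m]
    if len(X)>40:print(round(t['conf'],2),np.round(t['bbox']),p[m].mean(0).round(),rect(X))
E
```

```text
[-0.5541  0.4107  0.9422  1.4987 -0.3345  1.401   0.4249] [ 0.6008 -0.1052  0.3581] [[-0.0202  0.9998  0.0011]
 [ 0.9998  0.0202  0.0003]
 [ 0.0003  0.0011 -1.    ]]
854 0.2289751538011917 (array([ 597.8, -122.4]), array([99.7, 86.6]), 68.0)
(array([ 599.2, -105.2]), array([59.3, 55.7]), 51.1) 0.2289751538011917
0.93 [194. 204.  37.  30.] [236. 231. 227.] (array([407.2, 358.9]), array([120.2,  41.2]), 48.3)
0.74 [227. 197.  32.  31.] [232. 227. 222.] (array([428.9, 216.6]), array([139.5,  43.5]), 45.4)
0.73 [202. 264.  18.  45.] [236. 156. 185.] (array([154.3, 314.3]), array([121.9,  44.3]), 6.0)
0.68 [262. 192.  22.  29.] [234. 228. 223.] (array([447.9, 101. ]), array([103.9,  44.2]), 45.3)
0.64 [346. 241.  27.  44.] [237. 155. 185.] (array([ 250. , -221.4]), array([ 44.1, 119.3]), 73.0)
```

View pics/s2.png

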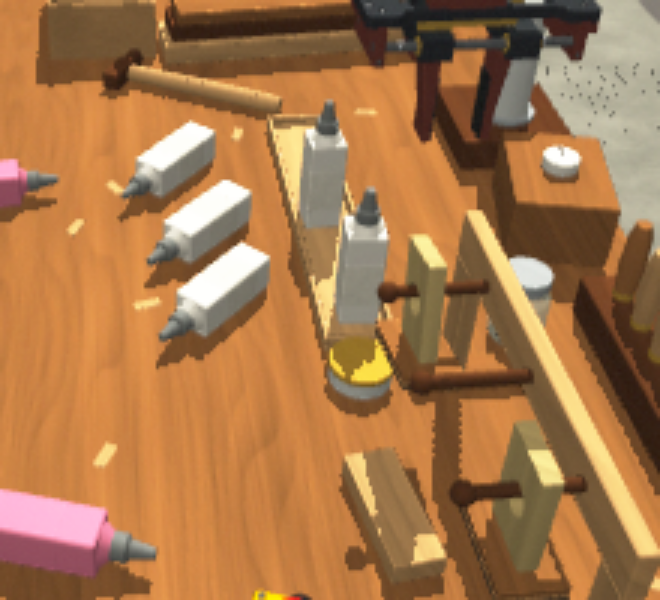

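The side view shows the block hanging on the left peg at (425,295), the hung block untouched at (525,490), and the three white bottles lying at left. Next I'll fit the arm's kinematics to plan the bottle uprighting.

```bash
cat > kin.py <<'E'
import numpy as np, itertools
from scipy.optimize import least_squares
from scipy.spatial.transform import Rotation as Rn
D=[([-1.395,.411,-.013,1.596,.006,1.134,-.082],[.1508,.606,.2358],76.03),
([-.3766,.3713,.7983,1.4787,-.264,1.4046,1.9995],[.5883,-.1605,.3657],89.83),
([-.6448,.4429,1.2852,1.9777,-.4849,1.0834,-.3779],[.4532,-.2012,.2168],-70.56),
([-.669,.2834,.9673,1.9821,-.2745,1.0139,.4437],[.4791,-.1073,.216],.95),
([-.5541,.4107,.9422,1.4987,-.3345,1.401,.4249],[.6008,-.1052,.3581],1.16)]
def fk(q,S,L):
    h,a,b,c,o1,o2,e0,e7=L
    R=Rn.from_euler('z',S[0]*q[0]+e0);p=np.array([0,0,h])
    R=R*Rn.from_euler('y',q[1])*Rn.from_euler('z',S[1]*q[2]);p=p+R.apply([o1,0,a])
    R=R*Rn.from_euler('y',q[3])*Rn.from_euler('z',S[2]*q[4]);p=p+R.apply([o2,0,b])
    R=R*Rn.from_euler('y',q[5])*Rn.from_euler('z',S[3]*q[6]+e7);p=p+R.apply([0,0,c])
    return p,R.as_matrix()
def Rd(a):
    y=np.array([np.cos(a),np.sin(a),0]);z=np.array([0,0,-1.]);return np.stack([np.cross(y,z),y,z],1)
def fit():
    best=None
    for S in itertools.product((-1,1),repeat=4):
      for e7 in (0,np.pi/2,np.pi,-np.pi/2):
        def f(L):
            r=[]
            for q,p,a in D:
                P,R=fk(q,S,L);r+=list(P-p)+list(.3*(R-Rd(np.radians(a))).ravel())
            return np.array(r)
        o=least_squares(f,[.34,.4,.4,.3,0,0,0,e7])
        if best is None or o.cost<best[0]: best=(o.cost,S,o.x)
    return best
if __name__=='__main__':
    b=fit();print(b[0],b[1],b[2].round(4));np.savez('kin.npz',S=b[1],L=b[2])
E
python3 kin.py
```

```text
0.00016715910609089071 (-1, -1, -1, -1) [-7.178e-01  5.404e-01  4.426e-01 -6.519e-01  2.020e-02 -4.500e-03
 -7.070e-02 -4.783e+00]
```

{"method": "arm_command", "body": {"targets": [[0.1,-0.07,0,0,0,-0.1],[0.2,-0.14,0,0,0,-0.2],[0.3,-0.2,0,0,0,-0.3],[0.4,-0.28,0,0,0,-0.4],[0.5,-0.35,0,0,0,-0.5],[0.6,-0.42,0,0,0,-0.6],[0.7,-0.5,0,0,0,-0.7],[0.8,-0.56,0,0,0,-0.8],[0.9,-0.63,0,0,0,-0.9],[1,-0.7,0,0,0,-1],[1,-0.7,0,0,0,-1]], "hand": 0}}

```text
clock: 19.27
tcp_pos: [0.4192, 0.1429, 0.3568]
eef_rot: [[-1.0, -0.025, -0.002], [-0.025, 1.0, -0.001], [0.002, -0.001, -1.0]]
ft_force: [-0.3, -0.4, 0.3]
width: 0.0877
gripper_force: 0.0
```

{"method": "arm_command", "body": {"targets": [[0,0,0,0,0,-0.1],[0,0,0,0,0,-0.2],[0,0,0,0,0,-0.3],[0,0,0,0,0,-0.4],[0,0,0,0,0,-0.5],[0,0,0,0,0,-0.5],[0,0,0,0,0,-0.5]]}}

```text
clock: 20.15
tcp_pos: [0.4208, 0.1408, 0.3575]
eef_rot: [[-0.696, -0.718, -0.0], [-0.718, 0.696, -0.001], [0.001, -0.0, -1.0]]
ft_force: [0.5, -0.2, -0.5]
width: 0.0877
gripper_force: 0.0
```

```bash
python3 - <<'E'
from h import *
np.set_printoptions(suppress=True,precision=4)
s=sense();print(repr(s['qpos']),repr(s['tcp_pos']),s['eef_rot'].tolist())
p,P=cloud('wrist');cv2.imwrite('pics/w3.png',p[:,:,::-1])
x,y,z=P[...,0],P[...,1],P[...,2]
m=(z>.041)&(z<.056)&(x>.3)&(x<.52)&(y<.45)&(y>0)&(p.min(-1)>150)
n,l,st,c=cv2.connectedComponentsWithStats(m.astype(np.uint8))
for i in range(1,n):
    if st[i,4]>100: X=P[l==i];print(st[i],np.median(X[:,2]),rect(X))
E
```

```text
array([-1.0283, -0.0293,  0.592 ,  1.8508,  0.0172,  1.3158,  1.9304]) array([0.4208, 0.1408, 0.3575]) [[-0.6963301162309856, -0.7177215075091927, -0.00045484994675185097], [-0.717721314007089, 0.6963302635400258, -0.0005286759080183669], [0.0006961678529796545, -4.1677455020169256e-05, -0.9999997568066255]]
[ 202   97   33   83 2349] 0.04396975281833221 (array([443.4,  97.1]), array([119.5,  43.4]), 46.2)
[ 266  159   30   73 1962] 0.04411411590110845 (array([437.3, 225.1]), array([117.7,  43.4]), 45.7)
[338 208  28  46 762] 0.04427330508140026 (array([395.5, 347.6]), array([79.1, 42.6]), 49.1)
```

{"method": "arm_command", "body": {"targets": [[0,0,0,0,-0.1,0],[0,0,0,0,-0.2,0],[0,0,0,0,-0.3,0],[0,0,0,0,-0.4,0],[0,0,0,0,-0.4,0],[0,0,0,0,-0.4,0],[0,0,0,0,-0.4,0]]}}

```text
clock: 21.08
tcp_pos: [0.4207, 0.1397, 0.3575]
eef_rot: [[-0.564, -0.718, 0.408], [-0.58, 0.696, 0.422], [-0.587, 0.001, -0.81]]
ft_force: [-0.1, -0.4, -0.6]
width: 0.0881
gripper_force: 0.0
```

```bash
python3 - <<'E'
from h import *
np.set_printoptions(suppress=True,precision=4)
s=sense();print(repr(s['qpos']),repr(s['tcp_pos']),s['eef_rot'].tolist())
E
```

```text
array([-0.2767, -0.2917,  0.0942,  2.2171, -0.486 ,  0.7461,  2.4732]) array([0.4207, 0.1397, 0.3575]) [[-0.5643636821798902, -0.7175741733363842, 0.40814328366023706], [-0.5803614127442227, 0.6964808829944678, 0.4220130450836522], [-0.5870896565550153, 0.0012982233442367915, -0.8095208766809306]]
```

```bash
cat >> kin.py <<'E'
D2=[([-1.0283,-.0293,.592,1.8508,.0172,1.3158,1.9304],[.4208,.1408,.3575],np.array([[-.69633,-.71772,-.0005],[-.71772,.69633,-.0005],[.0007,0,-1]])),
([-.2767,-.2917,.0942,2.2171,-.486,.7461,2.4732],[.4207,.1397,.3575],np.array([[-.56436,-.71757,.40814],[-.58036,.69648,.42201],[-.58709,.0013,-.80952]]))]
ALL=[(q,p,Rd(np.radians(a))) for q,p,a in D]+D2
def fit2():
    best=None
    for S in itertools.product((-1,1),repeat=4):
      for e7 in (0,np.pi/2,np.pi,-np.pi/2):
        def f(L):
            r=[]
            for q,p,R0 in ALL:
                P,R=fk(q,S,L);r+=list(P-p)+list(.3*(R-R0).ravel())
            return np.array(r)
        o=least_squares(f,[.34,.4,.4,.3,0,0,0,e7])
        if best is None or o.cost<best[0]: best=(o.cost,S,o.x)
    return best
LO=np.array([-2.95,-.29,-1.47,.14,-1.03,.13,-2.86]);HI=np.array([2.95,1.99,1.44,2.54,4.17,1.85,2.86])
def ik(p,R,S,L,q0,reg=0.0):
    f=lambda q:(lambda P,M:np.r_[(P-p)*5,(M-R).ravel(),reg*(q-q0)])(*fk(q,S,L))
    o=least_squares(f,np.clip(q0,LO+.02,HI-.02),bounds=(LO+.01,HI-.01));return o.x,np.linalg.norm(o.fun[:12])
E
python3 - <<'E'
from kin import *
b=fit2();print(b[0],b[1],b[2].round(4));S,L=b[1],b[2];np.savez('kin.npz',S=S,L=L)
for q,p,R in ALL: P,M=fk(q,S,L);print((P-p).round(3),np.abs(M-R).max().round(3))
E
```

```text
0.00047463512161339595 (-1, -1, -1, -1) [ 0.243   0.5335  0.4508  0.3063  0.014  -0.0082 -0.0676  1.5051]
[-0.003  0.015  0.001] 0.001
[-0.001 -0.001 -0.002] 0.002
[-0.008 -0.003 -0.004] 0.002
[-0.003  0.003 -0.001] 0.002
[-0.003 -0.004 -0.003] 0.002
[-0.009  0.011  0.007] 0.001
[-0.002  0.001  0.002] 0.038
```

```bash
cat > feas.py <<'E'
from kin import *
z=np.load('kin.npz');S,L=z['S'],z['L'];rng=np.random.default_rng(0)
up=np.array([0,0,1.])
def Rt(d,al,sg): # grasp: bottle axis d horizontal
    zt=-up*np.cos(al)-d*np.sin(al);y=sg*np.cross(-up,d);return np.stack([np.cross(y,zt),y,zt],1)
def Rf(f,al,sg): # upright: pointing f, down by al
    zt=f*np.cos(al)-up*np.sin(al);y=sg*np.cross(-up,f);return np.stack([np.cross(y,zt),y,zt],1)
def u(a):a=np.radians(a);return np.array([np.cos(a),np.sin(a),0])
def best(p,R,n=12):
    r=[ik(p,R,S,L,rng.uniform(LO,HI)) for _ in range(n)];r.sort(key=lambda t:t[1]);return r[0]
E
python3 - <<'E'
from feas import *
d=u(226.2);B=np.array([.443,.097,.03])
for al in(10,25,40,50):
    print('grasp',al,[round(best(B,Rt(d,np.radians(al),sg))[1],3) for sg in(1,-1)])
for al in (25,40,50):
  for y in (.15,.414):
    print('final',al,y,{f:[round(best(np.array([.58,y,.09]),Rf(u(f),np.radians(al),sg),6)[1],2) for sg in(1,-1)] for f in range(-180,180,30)})
E
```

```text
grasp 10 [np.float64(0.0), np.float64(0.0)]
grasp 25 [np.float64(0.0), np.float64(0.0)]
grasp 40 [np.float64(0.0), np.float64(0.0)]
grasp 50 [np.float64(0.071), np.float64(0.071)]
final 25 0.15 {-180: [np.float64(0.29), np.float64(1.05)], -150: [np.float64(0.28), np.float64(0.28)], -120: [np.float64(0.0), np.float64(0.0)], -90: [np.float64(0.0), np.float64(0.0)], -60: [np.float64(0.0), np.float64(0.0)], -30: [np.float64(0.0), np.float64(0.0)], 0: [np.float64(0.0), np.float64(0.0)], 30: [np.float64(0.0), np.float64(0.0)], 60: [np.float64(0.05), np.float64(0.05)], 90: [np.float64(0.0), np.float64(0.0)], 120: [np.float64(0.0), np.float64(0.32)], 150: [np.float64(0.0), np.float64(0.0)]}
final 25 0.414 {-180: [np.float64(0.31), np.float64(0.31)], -150: [np.float64(0.59), np.float64(0.59)], -120: [np.float64(0.45), np.float64(0.45)], -90: [np.float64(0.01), np.float64(0.01)], -60: [np.float64(0.0), np.float64(0.0)], -30: [np.float64(0.0), np.float64(0.0)], 0: [np.float64(0.0), np.float64(0.0)], 30: [np.float64(0.0), np.float64(0.0)], 60: [np.float64(0.0), np.float64(0.0)], 90: [np.float64(
[... 1435 characters left out ...]
loat64(0.0), np.float64(0.0)], 60: [np.float64(0.0), np.float64(0.0)], 90: [np.float64(0.0), np.float64(0.0)], 120: [np.float64(0.0), np.float64(0.0)], 150: [np.float64(0.0), np.float64(0.0)]}
final 50 0.414 {-180: [np.float64(0.0), np.float64(0.0)], -150: [np.float64(0.07), np.float64(0.07)], -120: [np.float64(0.0), np.float64(0.0)], -90: [np.float64(0.0), np.float64(0.0)], -60: [np.float64(0.0), np.float64(0.0)], -30: [np.float64(0.0), np.float64(0.0)], 0: [np.float64(0.0), np.float64(0.0)], 30: [np.float64(0.0), np.float64(0.0)], 60: [np.float64(0.0), np.float64(0.0)], 90: [np.float64(0.0), np.float64(0.0)], 120: [np.float64(0.0), np.float64(0.0)], 150: [np.float64(0.0), np.float64(0.0)]}
```

```bash
cat > path.py <<'E'
from feas import *
from scipy.spatial.transform import Slerp
def run(al,dyaw,sg,q,B,T,dang=226.2,verbose=0,zt=.25):
    al=np.radians(al);d=u(dang);up_=[]
    # knots: (pos, rot) ; rotation param: (tilt t 0..90, yaw)
    def Rk(t,yaw): # base grasp rotated: tilt t about tool y lifts nozzle, then yaw
        R0=Rt(d,al,sg);ax=sg*R0[:,1]*1.0
        return (Rn.from_rotvec([0,0,np.radians(yaw)])*Rn.from_rotvec(-np.cross(up,d)*np.radians(t))).as_matrix()@R0
    K=[(B+[0,0,.2],0,0),(B,0,0),(B+[0,0,.2],0,0),(np.r_[.45,.15,zt],90,0)]
    for k in range(1,4): K.append((np.r_[.45,.15,zt],90,dyaw*k/3))
    K+=[(np.r_[T[:2],zt],90,dyaw),(T,90,dyaw)]
    worst=0;jump=0;qs=[]
    for a,b in zip(K[:-1],K[1:]):
        for s in np.linspace(0,1,13)[1:]:
            q2,e=ik(a[0]*(1-s)+b[0]*s,Rk(a[1]*(1-s)+b[1]*s,a[2]*(1-s)+b[2]*s),S,L,q,.01)
            jump=max(jump,np.abs(q2-q).max());worst=max(worst,e);q=q2
        qs.append((round(e,3),round(worst,3),round(jump,2),q.round(2)))
    return worst,jump,qs
if __name__=='__main__':
    q0=np.array([-.2767,-.2917,.0942,2.2171,-.486,.7461,2.4732])
    qm=np.array([-1.0283,-.0293,.592,1.8508,.0172,1.3158,1.9304])
    B=np.array([.443,.097,.03])
    for sg in(1,-1):
      if sg==-1: q0=ik(np.array([.42,.14,.35]),Rt(u(226.2),np.radians(35),-1),S,L,qm-[0,0,0,0,0,0,3.1])[0]
      for al in(25,35,42):
        for dy in(134,-226,44):
            w,j,qs=run(al,dy,sg,q0,B,np.array([.58,.15,.09]))
            print(sg,al,dy,round(w,3),round(j,2),[x[0] for x in qs],qs[-1][3])
E
python3 path.py
```

```text
1 25 134 0.175 1.02 [np.float64(0.087), np.float64(0.0), np.float64(0.146), np.float64(0.0), np.float64(0.0), np.float64(0.175), np.float64(0.0), np.float64(0.0)] [-1.16  0.79  0.77  2.47  2.93  0.91  0.96]
1 25 -226 0.978 1.24 [np.float64(0.087), np.float64(0.0), np.float64(0.146), np.float64(0.0), np.float64(0.0), np.float64(0.526), np.float64(0.48), np.float64(0.978)] [ 1.19 -0.28 -1.46  2.38 -1.02  0.14 -0.94]
1 25 44 0.146 1.02 [np.float64(0.087), np.float64(0.0), np.float64(0.146), np.float64(0.0), np.float64(0.0), np.float64(0.0), np.float64(0.0), np.float64(0.0)] [-1.28  1.18  1.01  1.55  0.12  1.27  2.64]
1 35 134 0.652 1.22 [np.float64(0.652), np.float64(0.0), np.float64(0.012), np.float64(0.0), np.float64(0.0), np.float64(0.028), np.float64(0.0), np.float64(0.0)] [-0.84  0.53  0.42  2.42  2.82  0.67  1.35]
1 35 -226 0.854 1.22 [np.float64(0.652), np.float64(0.0), np.float64(0.012), np.float64(0.0), np.float64(0.0), np.float64(0.321), np.float64(0.289), np.float64(0.854)] [ 1.19 -0.28 -1.46  2.39 -1.02  0.14 -0.95]
1 35 44 0.652 1.22 [np.float64(0.652), np.float64(0.0), np.
[... 1930 characters left out ...]
0.0), np.float64(0.0), np.float64(0.0)] [-1.1   0.93  0.68  1.6   0.33  1.24 -0.69]
-1 42 134 0.696 1.2 [np.float64(0.696), np.float64(0.0), np.float64(0.0), np.float64(0.0), np.float64(0.0), np.float64(0.0), np.float64(0.0), np.float64(0.0)] [-0.66  0.44  0.24  2.36  2.69  0.48 -1.56]
-1 42 -226 1.195 1.2 [np.float64(0.696), np.float64(0.0), np.float64(0.0), np.float64(0.0), np.float64(0.001), np.float64(1.195), np.float64(1.142), np.float64(1.122)] [ 0.96  0.78 -1.04  2.2  -1.02  0.14 -2.85]
-1 42 44 0.696 1.2 [np.float64(0.696), np.float64(0.0), np.float64(0.0), np.float64(0.0), np.float64(0.0), np.float64(0.0), np.float64(0.0), np.float64(0.0)] [-1.08  0.87  0.68  1.63  0.26  1.17 -0.64]
```

```bash
python3 - <<'E'
from h import *
from feas import Rt,u
R=Rt(u(226.2),np.radians(36),1)
a=move([.436,.0895,.16],R);print(a)
s=sense();s['tcp_pos']=np.array([.436,.0895,.16]);s['eef_rot']=R
print(move([.436,.0895,.025],R,s))
E
```

```text
[0.546, -0.185, 0.58, -0.002, -0.001, -0.004]
[0.317, 0.0, 0.437, 0.0, 0.0, 0.0]
```

{"method": "arm_command", "body": {"targets": [[0.14,-0.05,0.14,0,0,0],[0.27,-0.1,0.29,0,0,0],[0.4,-0.14,0.43,0,0,0],[0.546,-0.185,0.58,0,0,0],[0.546,-0.185,0.58,0,0,0],[0.546,-0.185,0.58,0,0,0]], "hand": 0.15}}

```text
clock: 21.82
tcp_pos: [0.442, 0.095, 0.2052]
eef_rot: [[-0.553, -0.715, 0.428], [-0.576, 0.699, 0.423], [-0.602, -0.013, -0.798]]
ft_force: [-0.3, -0.7, 0.1]
width: 0.0745
gripper_force: 0.0
```

```bash
python3 - <<'E'
from h import *
from feas import Rt,u
np.set_printoptions(suppress=True,precision=3)
s=sense();print(s['qpos'],s['tcp_pos'],s['width'])
print(move([.436,.0895,.025],Rt(u(226.2),np.radians(36),1)))
p,P=cloud('wrist')
x,y,z=P[...,0],P[...,1],P[...,2]
m=(z>.041)&(z<.056)&(x>.3)&(x<.56)&(y<.45)&(y>0)&(p.min(-1)>150)
n,l,st,c=cv2.connectedComponentsWithStats(m.astype(np.uint8))
for i in range(1,n):
    if st[i,4]>100: X=P[l==i];print(st[i],np.median(X[:,2]),rect(X))
E
```

```text
[-1.255 -0.261  1.171  2.471 -0.584  0.331  2.848] [0.442 0.095 0.205] 0.07453599909275782
[0.46, 0.011, 0.556, -0.01, 0.011, -0.0]
[ 222    0   61  129 6678] 0.04404019900666771 (array([443.9,  97.3]), array([116.6,  43.3]), 46.3)
[ 313  102   66   82 3158] 0.044130496758180024 (array([437.7, 224.7]), array([120.4,  42.8]), 45.8)
[ 390  160   68   58 1861] 0.044282888528623554 (array([408.6, 362.4]), array([120.9,  42.8]), 48.9)
```

```bash
python3 - <<'E'
from path import *
np.set_printoptions(suppress=True,precision=2)
qm=np.array([-1.0283,-.0293,.592,1.8508,.0172,1.3158,1.9304-3.1])
B0=np.array([.443,.097]);
for B,ang in ((B0,226.2),(np.array([.430,.217]),225.8),(np.array([.401,.354]),228.9)):
  for al in(15,20,25,30,36):
    q=ik(np.r_[B,.3],Rt(u(ang),0,-1),S,L,qm,.01)[0]
    for z in np.linspace(.3,.025,12): q,e0=ik(np.r_[B,z],Rt(u(ang),np.radians(al),-1),S,L,q,.01)
    w,j,qs=run(al,270-ang,-1,q,np.r_[B,.025],np.array([.58,.296,.08]),ang,zt=.25)
    print(B,al,'grasp',round(e0,3),q,'|',[x[0] for x in qs[1:]],qs[2][3],qs[-1][3])
E
```

```text
[0.44 0.1 ] 15 grasp 0.0 [-0.5   0.4   0.36  2.36 -1.02  0.36  0.02] | [np.float64(0.0), np.float64(0.249), np.float64(0.0), np.float64(0.0), np.float64(0.0), np.float64(0.0), np.float64(0.0)] [-1.28  1.16  1.27  1.57  0.    1.84 -0.5 ] [-1.36  1.47  1.2   1.17 -0.06  1.66 -0.4 ]
[0.44 0.1 ] 20 grasp 0.0 [ 0.03  0.38 -0.21  2.41 -1.02  0.18  0.08] | [np.float64(0.0), np.float64(0.203), np.float64(0.0), np.float64(0.0), np.float64(0.0), np.float64(0.0), np.float64(0.0)] [-1.24  1.05  1.17  1.56  0.    1.84 -0.62] [-1.34  1.38  1.09  1.2  -0.02  1.61 -0.47]
[0.44 0.1 ] 25 grasp 0.061 [ 0.31  0.41 -0.47  2.42 -1.02  0.14  0.14] | [np.float64(0.0), np.float64(0.146), np.float64(0.0), np.float64(0.0), np.float64(0.0), np.float64(0.0), np.float64(0.0)] [-1.2   0.95  1.08  1.55  0.    1.84 -0.72] [-1.31  1.28  0.98  1.24  0.04  1.57 -0.53]
[0.44 0.1 ] 30 grasp 0.134 [ 0.51  0.45 -0.64  2.42 -1.02  0.14  0.21] | [np.float64(0.0), np.float64(0.082), np.float64(0.0), np.float64(0.0), np.float64(0.0), np.float64(0.0), np.float64(0.0)] [-1.15  0.87  0.98  1.54  0.    1.84 -0.81] [-1.26  1.18  0.
[... 2433 characters left out ...]
p.float64(0.0), np.float64(0.0), np.float64(0.0)] [-1.22  0.98  1.11  1.54  0.    1.84 -0.67] [-1.31  1.28  0.99  1.24  0.03  1.57 -0.53]
[0.4  0.35] 30 grasp 0.21 [-0.81  0.41  0.07  2.27 -1.02  0.14 -0.46] | [np.float64(0.0), np.float64(0.047), np.float64(0.0), np.float64(0.0), np.float64(0.0), np.float64(0.0), np.float64(0.0)] [-1.18  0.89  1.02  1.54  0.    1.84 -0.76] [-1.26  1.17  0.85  1.27  0.1   1.52 -0.61]
[0.4  0.35] 36 grasp 0.339 [-0.71  0.39 -0.02  2.27 -1.02  0.14 -0.43] | [np.float64(0.0), np.float64(0.0), np.float64(0.0), np.float64(0.0), np.float64(0.0), np.float64(0.0), np.float64(0.0)] [-0.85  0.65  0.43  1.54  0.18  1.84 -1.13] [-0.96  0.97  0.26  1.31  0.48  1.55 -0.92]
```

```bash
cat > flip.py <<'E'
from path import *
np.set_printoptions(suppress=True,precision=2)
def chain(B,ang,al,sg,dy,T,q,n=10,mid=(.45,.15,.28)):
    d=u(ang);a=np.radians(al);R0=Rt(d,a,sg)
    Rk=lambda t,yaw:(Rn.from_rotvec([0,0,np.radians(yaw)])*Rn.from_rotvec(-np.cross(up,d)*np.radians(t))).as_matrix()@R0
    mid=np.array(mid)
    K=[(B,0,0),(B+[0,0,.12],0,0),(mid,45,dy*.5),(np.r_[T[:2],.28],90,dy),(T,90,dy)]
    w=[];j=0;qs=[q]
    for A,C in zip(K[:-1],K[1:]):
        m=0
        for s in np.linspace(0,1,n+1)[1:]:
            q2,e=ik(A[0]*(1-s)+C[0]*s,Rk(A[1]*(1-s)+C[1]*s,A[2]*(1-s)+C[2]*s),S,L,q,.01);m=max(m,e);j=max(j,abs(q2-q).max());q=q2
        w.append(round(m,3));qs.append(q)
    return w,j,qs
if __name__=='__main__':
    for B,ang,ty in(((.436,.09,.028),226.2,.15),((.430,.217,.028),225.8,.326),((.401,.354,.028),228.9,.414)):
        B=np.array(B)
        for al in(35,42):
            for sg in(1,-1):
                c=[]
                for _ in range(25):
                    q,e=ik(B,Rt(u(ang),np.radians(al),sg),S,L,rng.uniform(LO,HI))
                    if e<.003 and q[4]>1:
                        for dy in(360-ang,-ang):
                            w,j,qs=chain(B,ang,al,sg,dy,np.array([.58,ty,.085]),q,8);c.append((sum(w),dy,w,round(j,2),qs[0],qs[-1]))
                c.sort(key=lambda t:t[0]+t[3]*.02);print(ty,al,sg,c[:1])
E
time python3 flip.py
```

```text
0.15 35 1 [(np.float64(0.002), 133.8, [np.float64(0.002), np.float64(0.0), np.float64(0.0), np.float64(0.0)], np.float64(0.8), array([ 0.9 ,  0.72, -1.05,  2.51,  2.56,  0.21, -0.06]), array([ 0.35,  0.84, -1.05,  2.42,  2.38,  1.2 ,  2.3 ]))]
0.15 35 -1 [(np.float64(0.002), 133.8, [np.float64(0.002), np.float64(0.0), np.float64(0.0), np.float64(0.0)], np.float64(0.8), array([ 0.97,  0.83, -1.16,  2.52,  2.22,  0.3 , -2.84]), array([ 0.33,  0.82, -1.03,  2.42,  2.38,  1.19, -0.86]))]
0.15 42 1 []
0.15 42 -1 []
0.326 35 1 [(np.float64(0.001), 134.2, [np.float64(0.0), np.float64(0.001), np.float64(0.0), np.float64(0.0)], np.float64(1.07), array([ 0.63,  0.99, -1.3 ,  2.51,  2.16,  0.69,  0.1 ]), array([-0.09,  0.86, -0.98,  2.19,  2.13,  1.28,  2.28]))]
0.326 35 -1 [(np.float64(0.46699999999999997), -225.8, [np.float64(0.109), np.float64(0.357), np.float64(0.001), np.float64(0.0)], np.float64(1.44), array([ 0.37,  0.61, -0.86,  2.5 ,  2.78,  0.35,  2.48]), array([-0.33,  0.68, -0.63,  2.19,  2.09,  1.04, -1.02]))]
0.326 42 1 []
0.326 42 -1 []
0.414 35 1 [(np.float64(0.0), 131.1, [np.fl
[... 286 characters left out ...]
64(0.001), np.float64(0.0)], np.float64(1.07), array([-0.02,  0.64, -0.85,  2.42,  2.44,  0.46,  2.55]), array([-0.64,  0.68, -0.4 ,  2.04,  1.92,  0.94, -0.99]))]
0.414 42 1 [(np.float64(0.001), 131.1, [np.float64(0.0), np.float64(0.001), np.float64(0.0), np.float64(0.0)], np.float64(0.99), array([ 0.21,  0.96, -1.18,  2.48,  2.43,  0.83, -0.36]), array([-0.24,  0.85, -0.94,  2.  ,  1.89,  1.17,  2.43]))]
0.414 42 -1 [(np.float64(0.157), -228.9, [np.float64(0.0), np.float64(0.157), np.float64(0.0), np.float64(0.0)], np.float64(0.87), array([ 0.13,  0.83, -1.04,  2.48,  2.54,  0.73,  2.59]), array([-0.6 ,  0.64, -0.42,  2.  ,  1.77,  0.82, -0.82]))]
real	3m36.308s
user	3m35.409s
sys	0m0.296s
```

The tilted grasp runs into joint limits. New plan, with the tool always pointing down: grip softly near the shoulder (s≈111 mm), lift so the bottle swings base-down, then straighten it against the tray's far wall.

```bash
python3 - <<'E'
from h import *
print(move([.4076,.0597,.2],Rd(np.radians(136.2))))
E
```

```text
[0.163, -0.006, -0.108, -0.008, 0.41, -0.003]
```

{"method": "arm_command", "body": {"targets": [[0,0,-0.3,0,0.1,0],[0.05,0,-0.3,0,0.2,0],[0.1,0,-0.25,0,0.3,0],[0.16,0,-0.1,0,0.41,0],[0.16,0,-0.1,0,0.41,0],[0.16,0,-0.1,0,0.41,0],[0.16,0,-0.1,0,0.41,0]]}}

```text
clock: 22.75
tcp_pos: [0.4082, 0.0608, 0.2011]
eef_rot: [[-0.699, -0.715, 0.011], [-0.715, 0.699, -0.007], [-0.003, -0.013, -1.0]]
ft_force: [0.4, -0.6, -0.2]
width: 0.0748
gripper_force: 0.0
```

```bash
cat > bott.py <<'E'
from h import *
def bottles():
    p,P=cloud('wrist');x,y,z=P[...,0],P[...,1],P[...,2]
    m=(z>.041)&(z<.056)&(x>.3)&(x<.56)&(y<.47)&(y>-.02)&(p.min(-1)>150)
    n,l,st,c=cv2.connectedComponentsWithStats(m.astype(np.uint8));r=[]
    for i in range(1,n):
        if st[i,4]>300: X=P[l==i];r.append((st[i,4],rect(X)));print(*r[-1])
    return p,P,r
if __name__=='__main__':
    s=sense();print(s['qpos'].round(2),s['tcp_pos'],s['width']);p,P,r=bottles()
E
python3 bott.py; python3 -c "
from h import *
print(move([.4076,.0597,.019],Rd(np.radians(136.2))))"
```

```text
[-0.66  0.07  0.42  2.15 -0.02  0.92  2.13] [0.40821485 0.06080433 0.20107757] 0.07478727257497224
4141 (array([444.4,  97.1]), array([118.4,  43.2]), 46.9)
528 (array([442.1, 215.3]), array([60.9, 23.9]), 45.9)
[0.006, 0.009, 0.729, -0.008, 0.002, -0.007]
```

{"method": "arm_command", "body": {"targets": [[0.003,0.008,0.2,-0.008,0,-0.004],[0.003,0.008,0.4,-0.008,0,-0.004],[0.003,0.008,0.58,-0.008,0,-0.004],[0.003,0.008,0.69,-0.008,0,-0.004],[0.003,0.008,0.728,-0.008,0,-0.004],[0.003,0.008,0.728,-0.008,0,-0.004]]}}

```text
clock: 23.55
tcp_pos: [0.4086, 0.0599, 0.02]
eef_rot: [[-0.695, -0.719, 0.003], [-0.719, 0.695, 0.001], [-0.003, -0.001, -1.0]]
ft_force: [-0.4, 0.0, 0.4]
width: 0.0748
gripper_force: 0.0
```

{"method": "arm_command", "body": {"targets": [[0,0,0,0,0,0],[0,0,0,0,0,0],[0,0,0,0,0,0],[0,0,0,0,0,0],[0,0,0,0,0,0]], "hand": 1, "grip_force": 5}}

```text
clock: 24.18
tcp_pos: [0.409, 0.0604, 0.0198]
eef_rot: [[-0.695, -0.719, 0.003], [-0.719, 0.695, 0.001], [-0.003, -0.002, -1.0]]
ft_force: [-1.6, -0.2, 7.4]
width: 0.0438
gripper_force: 5.0
```

{"method": "arm_command", "body": {"targets": [[0,0,-0.04,0,0,0],[0,0,-0.08,0,0,0],[0,0,-0.12,0,0,0],[0,0,-0.16,0,0,0],[0,0,-0.2,0,0,0],[0,0,-0.25,0,0,0],[0,0,-0.3,0,0,0],[0,0,-0.36,0,0,0],[0,0,-0.42,0,0,0],[0,0,-0.5,0,0,0],[0,0,-0.6,0,0,0],[0,0,-0.6,0,0,0]]}}

```text
clock: 25.68
tcp_pos: [0.4093, 0.0604, 0.1709]
eef_rot: [[-0.695, -0.719, 0.006], [-0.719, 0.695, 0.002], [-0.006, -0.002, -1.0]]
ft_force: [0.2, 0.6, -2.1]
width: 0.0439
gripper_force: 5.0
```

```bash
python3 - <<'E'
from h import *
s=sense();print(s['tcp_pos'],s['width'],s['gripper_force'])
p,P=cloud('side');cv2.imwrite('pics/s3.png',cv2.resize(p[60:300,120:400,::-1],None,fx=2.5,fy=2.5))
E
```

```text
[0.40928448 0.06038916 0.17091897] 0.0439127953737472 4.999994114041328
```

View pics/s3.png

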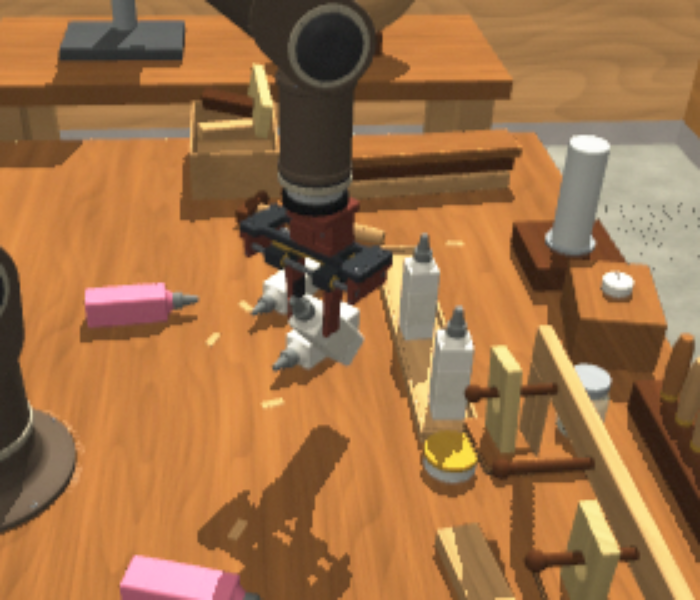

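The bottle is held with its nozzle at about (300,308) and its body behind the fingers. I'll measure its tilt from the clouds.

```bash
cat > tilt.py <<'E'
from h import *
def tilt(cams=('top','side','wrist'),r=.15):
    s=sense();T=s['tcp_pos']+s['eef_rot']@[0,0,-.005];X=[]
    for c in cams:
        p,P=cloud(c);q=p.astype(int)
        m=(np.linalg.norm(P-T,axis=-1)<r)&(q.min(-1)>120)&(q.max(-1)-q.min(-1)<35)&(P[...,2]>.055)
        X.append((P[m]-T)@s['eef_rot'])
    X=np.vstack(X);X=X[abs(X[:,1])<.035]   # tool frame, x = toward nozzle side
    print('n',len(X),'toolx',np.percentile(X[:,0],[2,50,98]).round(3),'toolz',np.percentile(X[:,2],[2,50,98]).round(3))
    c=(X[:,[0,2]]*1000).astype(np.float32);print(cv2.minAreaRect(c));print(cv2.convexHull(c).reshape(-1,2).round().tolist())
if __name__=='__main__': tilt()
E
python3 tilt.py
```

```text
n 5468 toolx [-0.053  0.003  0.038] toolz [-0.038 -0.009  0.041]
((-11.329814910888672, -3.3902511596679688), (86.01341247558594, 183.7075958251953), 15.84461784362793)
[[42.0, -35.0], [25.0, 11.0], [24.0, 15.0], [-12.0, 58.0], [-59.0, 70.0], [-77.0, 73.0], [-77.0, 73.0], [-77.0, 70.0], [-33.0, -86.0], [26.0, -88.0], [31.0, -87.0]]
```

```bash
cat > tilt.py <<'E'
from h import *
def tilt(cams=('top','side','wrist')):
    s=sense();T=s['tcp_pos']+s['eef_rot']@[0,0,-.005]
    for c in cams:
        p,P=cloud(c);q=p.astype(int);X=(P-T)@s['eef_rot'];d=np.hypot(X[...,0],X[...,2])
        m=(d<.125)&(d>.03)&(abs(X[...,1])<.0245)&(X[...,2]>-.02)&(q.min(-1)>110)&(q.max(-1)-q.min(-1)<40)&(P[...,2]>.012)
        Y=X[m]
        if len(Y)<20: print(c,len(Y));continue
        best=[]
        for a in np.arange(0,100): # tilt: base direction = cos(a) down + sin(a) toward -toolx
            t=np.radians(a);ax=Y[:,0]*-np.sin(t)+Y[:,2]*np.cos(t);lat=Y[:,0]*np.cos(t)+Y[:,2]*np.sin(t)
            best.append(((abs(lat)<.0245)&(ax<.116)).mean())
        b=np.array(best);g=np.where(b>b.max()-.01)[0];print(c,len(Y),'inlier',b.max().round(3),'tilt range',g.min(),g.max())
if __name__=='__main__': tilt()
E
python3 tilt.py
```

```text
top 40 inlier 1.0 tilt range 36 54
side 18
wrist 299 inlier 1.0 tilt range 35 63
```

{"method": "arm_command", "body": {"targets": [[0,0,-0.15,0,0,0.05],[0,0,-0.3,0,0,0.1],[-0.05,0,-0.45,0,0,0.16],[-0.15,0,-0.52,0,0,0.22],[-0.25,0,-0.52,0,0,0.3],[-0.35,0,-0.52,0,0,0.38],[-0.45,-0.01,-0.52,0,0,0.46],[-0.51,-0.01,-0.52,0,0,0.513],[-0.51,-0.01,-0.52,0,0,0.513],[-0.51,-0.01,-0.52,0,0,0.513]]}}

```text
clock: 27.28
tcp_pos: [0.4978, 0.1493, 0.2992]
eef_rot: [[-1.0, 0.001, 0.001], [0.001, 1.0, -0.0], [-0.001, -0.0, -1.0]]
ft_force: [0.2, -0.5, -1.7]
width: 0.0442
gripper_force: 5.0
```

```bash
python3 tilt.py; python3 - <<'E'
from h import *
s=sense();print(s['tcp_pos'],s['eef_rot'].round(3).tolist(),s['qpos'].round(2))
p,P=cloud('side');cv2.imwrite('pics/s4.png',cv2.resize(p[30:270,180:400,::-1],None,fx=2.5,fy=2.5))
E
```

```text
top 0
side 313 inlier 1.0 tilt range 20 22
wrist 16
[0.49799769 0.14943588 0.29979357] [[-1.0, 0.002, 0.002], [0.002, 1.0, 0.001], [-0.002, 0.001, -1.0]] [-0.78  0.18  0.46  1.79 -0.08  1.19  1.28]
```

View pics/s4.png

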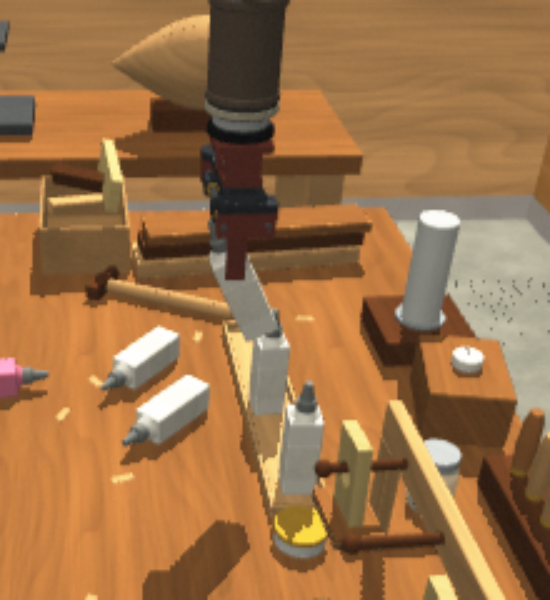

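{"method": "arm_command", "body": {"targets": [[-0.06,0,0,0,0.05,0],[-0.12,0,0,0,0.1,0],[-0.18,0,0,0,0.15,0],[-0.24,0,0,0,0.2,0],[-0.32,0.002,0,0,0.233,0],[-0.32,0.002,0,0,0.233,0],[-0.32,0.002,0,0,0.233,0]]}}

```text
clock: 28.35
tcp_pos: [0.5781, 0.1501, 0.2999]
eef_rot: [[-0.935, 0.003, -0.355], [0.002, 1.0, 0.002], [0.355, 0.001, -0.935]]
ft_force: [-0.4, -0.8, -1.6]
width: 0.044
gripper_force: 5.0
```

```bash
cat > place.py <<'E'
import sys
from tilt import *
tilt(('side','side'))
s=sense();R=s['eef_rot'];print(s['tcp_pos'],R.round(3).tolist(),s['qpos'].round(2))
x,y=map(float,sys.argv[1:3])
for z in (.16,.123,.117): print(z,move(np.array([x,y,z])+.005*R[:,2],R,s))
E
python3 place.py .58 .150
```

```text
side 319 inlier 0.966 tilt range 16 18
side 322 inlier 0.957 tilt range 16 18
[0.57777346 0.15041396 0.3006005 ] [[-0.935, 0.002, -0.354], [0.002, 1.0, 0.002], [0.354, 0.002, -0.935]] [-0.56  0.57  0.47  1.31 -0.29  1.68  1.48]
0.16 [-0.208, -0.003, 0.543, 0.0, 0.0, 0.0]
0.123 [-0.26, -0.003, 0.681, 0.0, 0.0, 0.0]
0.117 [-0.269, -0.003, 0.704, 0.0, 0.0, 0.0]
```

{"method": "arm_command", "body": {"targets": [[-0.04,-0.003,0.1,0,0,0],[-0.08,-0.003,0.2,0,0,0],[-0.12,-0.003,0.3,0,0,0],[-0.15,-0.003,0.4,0,0,0],[-0.19,-0.003,0.5,0,0,0],[-0.22,-0.003,0.58,0,0,0],[-0.245,-0.003,0.64,0,0,0],[-0.26,-0.003,0.681,0,0,0],[-0.26,-0.003,0.681,0,0,0]]}}

```text
clock: 29.58
tcp_pos: [0.5783, 0.1497, 0.1173]
eef_rot: [[-0.934, 0.003, -0.356], [0.002, 1.0, 0.002], [0.356, 0.001, -0.934]]
ft_force: [-1.0, 0.5, -0.8]
width: 0.0438
gripper_force: 5.0
```

{"method": "arm_command", "body": {"targets": [[-0.004,0,0.01,0,0,0],[-0.008,0,0.02,0,0,0],[-0.008,0,0.02,0,0,0]]}}

```text
clock: 29.95
tcp_pos: [0.5799, 0.1497, 0.1138]
eef_rot: [[-0.936, 0.003, -0.353], [0.002, 1.0, 0.002], [0.353, 0.002, -0.936]]
ft_force: [2.0, -0.4, 4.9]
width: 0.0438
gripper_force: 5.0
```

{"method": "arm_command", "body": {"targets": [[0,0,0,0,0,0],[0,0,0,0,0,0],[0,0,0,0,0,0],[0,0,0,0,0,0],[0,0,0,0,0,0]], "hand": 0.3}}

```text
clock: 30.58
tcp_pos: [0.5786, 0.1497, 0.1122]
eef_rot: [[-0.935, 0.003, -0.356], [0.002, 1.0, 0.002], [0.356, 0.001, -0.935]]
ft_force: [0.1, -0.0, -0.7]
width: 0.0617
gripper_force: 0.0
```

{"method": "arm_command", "body": {"targets": [[0.04,0,-0.1,0,0,0],[0.08,0,-0.2,0,0,0],[0.12,0,-0.32,0,0,0],[0.17,0,-0.45,0,0,0],[0.22,0,-0.6,0,0,0],[0.26,0,-0.7,0,0,0],[0.26,0,-0.7,0,-0.1,0],[0.26,0,-0.7,0,-0.2,0],[0.26,0,-0.7,0,-0.23,0],[0.26,0,-0.7,0,-0.23,0]]}}

```text
clock: 31.82
tcp_pos: [0.5793, 0.1499, 0.2997]
eef_rot: [[-1.0, 0.002, -0.002], [0.002, 1.0, 0.002], [0.002, 0.002, -1.0]]
ft_force: [0.1, 0.4, -0.1]
width: 0.0613
gripper_force: 0.0
```

```bash
python3 - <<'E'
from h import *
s=sense();print(s['tcp_pos'],s['width'])
p,P=cloud('side');cv2.imwrite('pics/s5.png',cv2.resize(p[60:300,180:400,::-1],None,fx=2.5,fy=2.5))
E
```

```text
[0.57929926 0.14991958 0.29973863] 0.06134061966368682
```

View pics/s5.png

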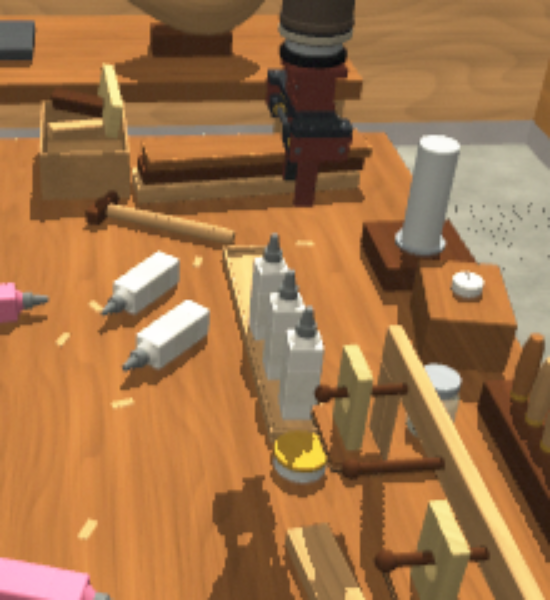

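Three bottles now stand in the tray, at (270,295), (287,325) and (302,365). Next is the middle lying bottle.

{"method": "arm_command", "body": {"targets": [[0.18,0.03,0,0,0,-0.1],[0.36,0.07,0.05,0,0,-0.2],[0.54,0.11,0.15,0,0,-0.3],[0.71,0.15,0.25,0,0,-0.4],[0.71,0.15,0.4,0,0,-0.508],[0.71,0.15,0.4,0,0,-0.508],[0.71,0.15,0.4,0,0,-0.508]], "hand": 0.15}}

```text
clock: 32.75
tcp_pos: [0.4037, 0.1875, 0.2002]
eef_rot: [[-0.704, -0.71, -0.002], [-0.71, 0.704, 0.0], [0.001, 0.002, -1.0]]
ft_force: [0.7, -0.9, -0.1]
width: 0.0745
gripper_force: 0.0
```

```bash
python3 bott.py; python3 -c "
from h import *
print(move([.4012,.1876,.0195],Rd(np.radians(135.75))))"
```

```text
[-0.84  0.14  0.33  2.07 -0.06  0.94  1.88] [0.40374806 0.18752325 0.20019058] 0.07449273504135867
4173 (array([438.1, 225.2]), array([119. ,  43.4]), 45.9)
799 (array([372.8, 341.5]), array([63.3, 30.3]), 86.3)
[0.008, 0.006, 0.724, 0.001, -0.0, -0.005]
```

{"method": "arm_command", "body": {"targets": [[0.005,0.005,0.2,0,0,-0.005],[0.005,0.005,0.4,0,0,-0.005],[0.005,0.005,0.58,0,0,-0.005],[0.005,0.005,0.69,0,0,-0.005],[0.005,0.005,0.724,0,0,-0.005],[0.005,0.005,0.724,0,0,-0.005]]}}

```text
clock: 33.55
tcp_pos: [0.4011, 0.1879, 0.0189]
eef_rot: [[-0.696, -0.718, -0.002], [-0.718, 0.696, 0.001], [0.001, 0.002, -1.0]]
ft_force: [-0.2, 0.0, -0.0]
width: 0.0747
gripper_force: 0.0
```

{"method": "arm_command", "body": {"targets": [[0,0,0,0,0,0],[0,0,0,0,0,0],[0,0,0,0,0,0],[0,0,0,0,0,0],[0,0,0,0,0,0]], "hand": 1, "grip_force": 5}}

```text
clock: 34.17
tcp_pos: [0.4007, 0.1878, 0.0188]
eef_rot: [[-0.695, -0.719, -0.002], [-0.719, 0.695, 0.001], [0.0, 0.002, -1.0]]
ft_force: [-0.8, -0.4, 6.2]
width: 0.0442
gripper_force: 5.0
```

{"method": "arm_command", "body": {"targets": [[0,0,-0.04,0,0,0],[0,0,-0.08,0,0,0],[0,0,-0.12,0,0,0],[0,0,-0.16,0,0,0],[0,0,-0.2,0,0,0],[0,0,-0.25,0,0,0],[0,0,-0.3,0,0,0],[0,0,-0.36,0,0,0],[0,0,-0.42,0,0,0],[0,0,-0.5,0,0,0],[0,0,-0.6,0,0,0],[0,0,-0.6,0,0,0]]}}

```text
clock: 35.67
tcp_pos: [0.4015, 0.1882, 0.17]
eef_rot: [[-0.694, -0.72, 0.001], [-0.72, 0.694, 0.003], [-0.003, 0.002, -1.0]]
ft_force: [0.7, -0.8, -2.8]
width: 0.0437
gripper_force: 5.0
```

{"method": "arm_command", "body": {"targets": [[0,0,-0.15,0,0,0.05],[0,0,-0.3,0,0,0.1],[-0.05,0.01,-0.45,0,0,0.16],[-0.2,0.03,-0.52,0,0,0.22],[-0.33,0.05,-0.52,0,0,0.3],[-0.46,0.08,-0.52,0,0,0.38],[-0.6,0.1,-0.52,0,0,0.46],[-0.68,0.11,-0.52,0,0,0.511],[-0.68,0.11,-0.52,0,0,0.511],[-0.68,0.11,-0.52,0,0,0.511]]}}

```text
clock: 36.92
tcp_pos: [0.4987, 0.328, 0.2973]
eef_rot: [[-1.0, -0.001, -0.004], [-0.001, 1.0, -0.001], [0.004, -0.001, -1.0]]
ft_force: [-0.2, -1.7, -2.3]
width: 0.0438
gripper_force: 5.0
```

```bash
python3 place.py .58 .328
```

```text
side 243 inlier 1.0 tilt range 7 11
side 241 inlier 1.0 tilt range 7 11
[0.49887955 0.32800256 0.29807771] [[-1.0, -0.001, -0.003], [-0.001, 1.0, 0.0], [0.003, 0.0, -1.0]] [-0.97  0.33  0.41  1.6  -0.14  1.24  1.04]
0.16 [-0.326, -0.0, 0.571, 0.0, 0.0, 0.0]
0.123 [-0.326, -0.001, 0.719, 0.0, 0.0, 0.0]
0.117 [-0.326, -0.001, 0.743, 0.0, 0.0, 0.0]
```

{"method": "arm_command", "body": {"targets": [[-0.1,0,0,0,0.03,0],[-0.2,0,0,0,0.06,0],[-0.3,0,0,0,0.09,0],[-0.323,0,0.05,0,0.09,0],[-0.323,0,0.15,0,0.09,0],[-0.323,0,0.25,0,0.09,0],[-0.323,0,0.35,0,0.09,0],[-0.323,0,0.45,0,0.09,0],[-0.323,0,0.53,0,0.09,0],[-0.323,0,0.6,0,0.09,0],[-0.323,0,0.6,0,0.09,0]]}}

```text
clock: 38.4
tcp_pos: [0.5787, 0.3288, 0.1467]
eef_rot: [[-0.989, -0.001, -0.145], [-0.001, 1.0, -0.0], [0.145, -0.0, -0.989]]
ft_force: [0.5, -0.1, -2.9]
width: 0.0436
gripper_force: 5.0
```

```bash
python3 place.py .58 .328
```

```text
side 98 inlier 1.0 tilt range 0 2
side 94 inlier 1.0 tilt range 0 3
[0.57989411 0.32919693 0.1485568 ] [[-0.99, -0.0, -0.142], [-0.001, 1.0, 0.001], [0.142, 0.001, -0.99]] [-0.79  0.65  0.38  1.48 -0.31  1.19  1.24]
0.16 [0.006, -0.005, -0.025, 0.0, 0.0, 0.0]
0.123 [-0.015, -0.005, 0.121, 0.0, 0.0, 0.0]
0.117 [-0.018, -0.005, 0.145, 0.0, 0.0, 0.0]
```

{"method": "arm_command", "body": {"targets": [[-0.005,-0.005,0.04,0,-0.03,0],[-0.01,-0.005,0.08,0,-0.05,0],[-0.015,-0.005,0.12,0,-0.05,0],[-0.018,-0.005,0.14,0,-0.05,0],[-0.018,-0.005,0.15,0,-0.05,0],[-0.018,-0.005,0.15,0,-0.05,0]]}}

```text
clock: 39.25
tcp_pos: [0.5809, 0.3285, 0.1122]
eef_rot: [[-0.998, 0.0, -0.061], [-0.0, 1.0, 0.003], [0.061, 0.003, -0.998]]
ft_force: [1.0, 0.4, 4.6]
width: 0.044
gripper_force: 5.0
```

{"method": "arm_command", "body": {"targets": [[0,0,0,0,0,0],[0,0,0,0,0,0],[0,0,0,0,0,0],[0,0,0,0,0,0],[0,0,0,0,0,0]], "hand": 0.3}}

```text
clock: 39.88
tcp_pos: [0.5786, 0.3279, 0.1102]
eef_rot: [[-0.998, -0.0, -0.065], [-0.0, 1.0, 0.001], [0.065, 0.001, -0.998]]
ft_force: [0.0, 0.6, 0.3]
width: 0.0615
gripper_force: 0.0
```

{"method": "arm_command", "body": {"targets": [[0.01,0,-0.1,0,0,0],[0.02,0,-0.2,0,0,0],[0.03,0,-0.32,0,0,0],[0.04,0,-0.45,0,0,0],[0.05,0,-0.6,0,0,0],[0.05,0,-0.75,0,0,0],[0.05,0,-0.75,0,-0.04,0],[0.05,0,-0.75,0,-0.04,0]]}}

```text
clock: 40.88
tcp_pos: [0.5777, 0.3282, 0.2989]
eef_rot: [[-1.0, -0.001, -0.002], [-0.001, 1.0, 0.002], [0.002, 0.002, -1.0]]
ft_force: [-1.1, -0.1, -0.2]
width: 0.0616
gripper_force: 0.0
```

```bash
cat > chk.py <<'E'
from h import *
s=sense();print(s['clock'],s['tcp_pos'],s['width'])
# standing bottles: nozzle tops & shoulder tops per cluster from top + side
for c in('top','side'):
    p,P=cloud(c);x,y,z=P[...,0],P[...,1],P[...,2]
    for n,(a,b) in {'noz':(.14,.172),'body':(.03,.125)}.items():
        m=(abs(x-.58)<.05)&(y>0)&(y<.48)&(z>a)&(z<b)
        k,l,st,ce=cv2.connectedComponentsWithStats(m.astype(np.uint8))
        for i in range(1,k):
            if st[i,4]>8: X=P[l==i];print(c,n,st[i,4],X.mean(0).round(3),X.max(0).round(3))
E
python3 chk.py
```

```text
40.875 [0.57765787 0.32815052 0.2988671 ] 0.061563018002487084
top noz 38 [0.584 0.066 0.153] [0.599 0.077 0.171]
top noz 39 [0.573 0.242 0.154] [0.589 0.254 0.171]
top noz 40 [0.578 0.149 0.154] [0.589 0.16  0.17 ]
top body 112 [0.561 0.237 0.086] [0.597 0.264 0.125]
top body 116 [0.565 0.148 0.091] [0.602 0.172 0.125]
top body 102 [0.568 0.069 0.087] [0.593 0.088 0.125]
side noz 50 [0.584 0.323 0.153] [0.596 0.339 0.171]
side noz 54 [0.576 0.237 0.154] [0.589 0.249 0.171]
side noz 53 [0.58  0.145 0.153] [0.591 0.158 0.17 ]
side noz 67 [0.587 0.06  0.154] [0.6   0.075 0.171]
side body 870 [0.574 0.135 0.084] [0.609 0.35  0.125]
```

{"method": "arm_command", "body": {"targets": [[0.2,0,0,0,0,-0.1],[0.4,0,0.05,0,0,-0.2],[0.6,-0.01,0.15,0,0,-0.3],[0.8,-0.02,0.25,0,0,-0.4],[0.81,-0.02,0.4,0,0,-0.5],[0.81,-0.02,0.4,0,0,-0.543],[0.81,-0.02,0.4,0,0,-0.543],[0.81,-0.02,0.4,0,0,-0.543]], "hand": 0.15}}

```text
clock: 41.98
tcp_pos: [0.3761, 0.3227, 0.1987]
eef_rot: [[-0.659, -0.752, -0.002], [-0.752, 0.659, 0.001], [0.001, 0.002, -1.0]]
ft_force: [-0.1, 0.4, -0.6]
width: 0.075
gripper_force: 0.0
```

```bash
python3 - <<'E'
from bott import *
p,P,r=bottles();c,_,a=max(r,key=lambda t:t[0])[1];t=np.radians(a)
g=c/1000-.052*np.array([np.cos(t),np.sin(t)]);print(g,sense()['tcp_pos'],move([*g,.0195],Rd(np.radians(a+90))))
E
```

```text
4193 (array([408.6, 362.3]), array([118. ,  43.5]), 48.7)
[0.37427991 0.32323427] [0.37611861 0.32277885 0.19884174] [0.003, 0.005, 0.717, 0.001, -0.001, 0.001]
```

{"method": "arm_command", "body": {"targets": [[0.003,0.005,0.2,0,0,0],[0.003,0.005,0.4,0,0,0],[0.003,0.005,0.58,0,0,0],[0.003,0.005,0.68,0,0,0],[0.003,0.005,0.717,0,0,0],[0.003,0.005,0.717,0,0,0]]}}

```text
clock: 42.78
tcp_pos: [0.3741, 0.3232, 0.0195]
eef_rot: [[-0.658, -0.753, -0.002], [-0.753, 0.658, 0.001], [0.001, 0.002, -1.0]]
ft_force: [0.4, -0.2, 0.5]
width: 0.0747
gripper_force: 0.0
```

{"method": "arm_command", "body": {"targets": [[0,0,0,0,0,0],[0,0,0,0,0,0],[0,0,0,0,0,0],[0,0,0,0,0,0],[0,0,0,0,0,0]], "hand": 1, "grip_force": 5}}

```text
clock: 43.4
tcp_pos: [0.3742, 0.3233, 0.02]
eef_rot: [[-0.658, -0.753, -0.002], [-0.753, 0.658, 0.001], [0.0, 0.002, -1.0]]
ft_force: [-1.3, -1.0, 6.0]
width: 0.0445
gripper_force: 5.0
```

{"method": "arm_command", "body": {"targets": [[0,0,-0.04,0,0,0],[0,0,-0.08,0,0,0],[0,0,-0.12,0,0,0],[0,0,-0.16,0,0,0],[0,0,-0.2,0,0,0],[0,0,-0.25,0,0,0],[0,0,-0.3,0,0,0],[0,0,-0.36,0,0,0],[0,0,-0.42,0,0,0],[0,0,-0.5,0,0,0],[0,0,-0.6,0,0,0],[0,0,-0.6,0,0,0]]}}

```text
clock: 44.9
tcp_pos: [0.3751, 0.3238, 0.1713]
eef_rot: [[-0.658, -0.753, 0.0], [-0.753, 0.658, 0.004], [-0.003, 0.002, -1.0]]
ft_force: [0.2, 0.1, -2.6]
width: 0.044
gripper_force: 5.0
```

{"method": "arm_command", "body": {"targets": [[0,0,-0.15,0,0,0.05],[0,0,-0.3,0,0,0.1],[-0.05,-0.01,-0.45,0,0,0.16],[-0.18,-0.03,-0.515,0,0,0.24],[-0.3,-0.06,-0.515,0,0,0.32],[-0.42,-0.08,-0.515,0,0,0.4],[-0.53,-0.11,-0.515,0,0,0.48],[-0.61,-0.129,-0.515,0,0,0.542],[-0.61,-0.129,-0.515,0,0,0.542],[-0.61,-0.129,-0.515,0,0,0.542]]}}

```text
clock: 46.15
tcp_pos: [0.4984, 0.4161, 0.297]
eef_rot: [[-1.0, -0.004, -0.004], [-0.004, 1.0, -0.001], [0.004, -0.001, -1.0]]
ft_force: [0.6, 0.3, -2.5]
width: 0.0438
gripper_force: 5.0
```

```bash
python3 place.py .58 .418
```

```text
side 226 inlier 1.0 tilt range 6 10
side 226 inlier 1.0 tilt range 6 10
[0.49845289 0.41614528 0.29782284] [[-1.0, -0.003, -0.003], [-0.003, 1.0, 0.001], [0.003, 0.001, -1.0]] [-1.05  0.43  0.41  1.47 -0.18  1.28  0.95]
0.16 [-0.328, 0.006, 0.57, 0.0, 0.0, 0.0]
0.123 [-0.328, 0.006, 0.718, 0.0, 0.0, 0.0]
0.117 [-0.328, 0.006, 0.742, 0.0, 0.0, 0.0]
```

{"method": "arm_command", "body": {"targets": [[-0.1,0.003,0,0,0.02,0],[-0.2,0.006,0,0,0.04,0],[-0.3,0.006,0,0,0.045,0],[-0.326,0.006,0.05,0,0.045,0],[-0.326,0.006,0.15,0,0.045,0],[-0.326,0.006,0.25,0,0.045,0],[-0.326,0.006,0.35,0,0.045,0],[-0.326,0.006,0.45,0,0.045,0],[-0.326,0.006,0.55,0,0.045,0],[-0.326,0.006,0.62,0,0.045,0],[-0.326,0.006,0.68,0,0.045,0],[-0.326,0.006,0.71,0,0.045,0]]}}

```text
clock: 47.75
tcp_pos: [0.5799, 0.4185, 0.1197]
eef_rot: [[-0.997, -0.002, -0.073], [-0.002, 1.0, 0.0], [0.073, 0.001, -0.997]]
ft_force: [0.9, -0.7, 8.3]
width: 0.0438
gripper_force: 5.0
```

{"method": "arm_command", "body": {"targets": [[0,0,0.015,0,0,0],[0,0,0.03,0,0,0],[0,0,0.035,0,0,0],[0,0,0.035,0,0,0]]}}

```text
clock: 48.25
tcp_pos: [0.5818, 0.4185, 0.1143]
eef_rot: [[-0.998, -0.001, -0.068], [-0.001, 1.0, 0.003], [0.068, 0.003, -0.998]]
ft_force: [1.7, -1.4, 6.0]
width: 0.0438
gripper_force: 5.0
```

```bash
python3 - <<'E'
from tilt import *
tilt(('side','wrist','top'))
p,P=cloud('side');cv2.imwrite('pics/s6.png',cv2.resize(p[100:250,200:360,::-1],None,fx=4,fy=4))
E
```

```text
side 83 inlier 1.0 tilt range 0 5
wrist 1686 inlier 1.0 tilt range 0 6
top 0
```

View pics/s6.png

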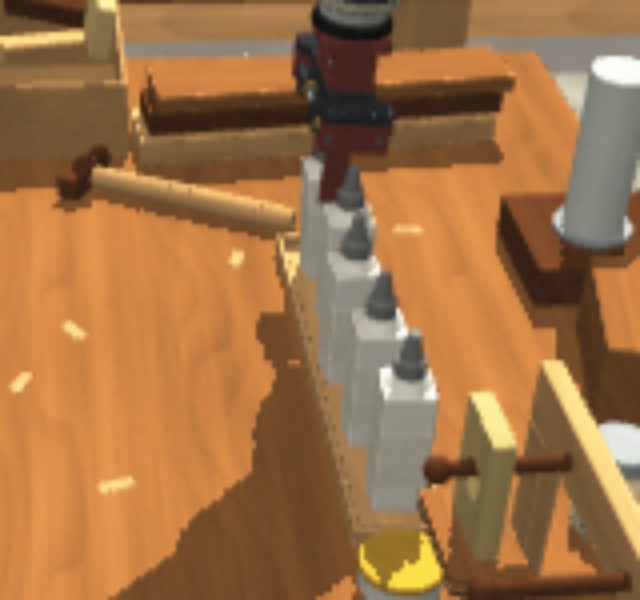

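The bottle looks upright in the tray at (313,220), just behind the other four. I'll release it.

{"method": "arm_command", "body": {"targets": [[0,0,0,0,0,0],[0,0,0,0,0,0],[0,0,0,0,0,0],[0,0,0,0,0,0],[0,0,0,0,0,0]], "hand": 0.3}}

```text
clock: 49.08
tcp_pos: [0.5795, 0.4184, 0.1114]
eef_rot: [[-0.997, -0.002, -0.073], [-0.002, 1.0, 0.0], [0.073, 0.001, -0.997]]
ft_force: [-0.1, 0.3, -0.4]
width: 0.0615
gripper_force: 0.0
```

{"method": "arm_command", "body": {"targets": [[0.01,0,-0.1,0,0,0],[0.02,0,-0.2,0,0,0],[0.03,0,-0.32,0,0,0],[0.04,0,-0.45,0,0,0],[0.05,0,-0.6,0,0,0],[0.06,0,-0.8,0,0,0],[0.3,-0.1,-0.8,0,-0.045,0],[0.55,-0.3,-0.8,0,-0.045,0],[0.6,-0.5,-0.8,0,-0.045,0],[0.6,-0.7,-0.8,0,-0.045,0],[0.6,-0.9,-0.8,0,-0.045,0],[0.6,-0.9,-0.8,0,-0.045,0]]}}

```text
clock: 50.58
tcp_pos: [0.4453, 0.189, 0.3227]
eef_rot: [[-1.0, 0.004, -0.001], [0.004, 1.0, 0.002], [0.001, 0.002, -1.0]]
ft_force: [-0.9, 0.3, 0.0]
width: 0.0616
gripper_force: 0.0
```

```bash
python3 chk.py; python3 - <<'E'
from h import *
p,P=cloud('side');x,y,z=P[...,0],P[...,1],P[...,2];r=p.astype(int)
m=(r[...,0]>150)&(r[...,1]<60)&(r[...,2]<60)&(abs(x-.449)<.05)&(abs(y+.369)<.05);print('stop side',m.sum(),np.nanpercentile(z[m],[50,80,95]),rect(P[m]))
X=P[(z>.16)&(abs(x-.6)<.03)&(abs(y+.105)<.045)];print('hung block',X[:,2].max(),X[X[:,2]>.2].mean(0))
for c in ('top',):
  p,P=cloud(c);cv2.imwrite('pics/t3.png',p[60:300,130:450,::-1].repeat(2,0).repeat(2,1))
E
```

```text
50.575 [0.44530629 0.18902131 0.32268819] 0.061551624272836426
top noz 42 [0.581 0.416 0.155] [0.594 0.431 0.171]
top noz 36 [0.584 0.066 0.153] [0.598 0.077 0.171]
top noz 9 [0.58  0.336 0.151] [0.587 0.34  0.16 ]
top body 152 [0.572 0.41  0.086] [0.606 0.441 0.125]
top body 17 [0.59  0.131 0.118] [0.602 0.143 0.125]
top body 96 [0.567 0.068 0.087] [0.586 0.088 0.125]
top body 20 [0.565 0.342 0.091] [0.568 0.35  0.125]
side noz 46 [0.583 0.414 0.153] [0.596 0.429 0.171]
side noz 44 [0.585 0.324 0.154] [0.596 0.338 0.171]
side noz 55 [0.576 0.238 0.154] [0.588 0.247 0.171]
side noz 54 [0.58  0.145 0.154] [0.591 0.16  0.172]
side noz 68 [0.587 0.061 0.153] [0.599 0.072 0.171]
side body 997 [0.573 0.169 0.084] [0.61  0.44  0.125]
stop side 169 [0.08421988 0.08540088 0.08682931] (array([ 448.6, -367.2]), array([35.6, 37. ]), 15.8)
hung block 0.226239625932462 [ 0.59821301 -0.1128209   0.21695478]
```

View pics/t3.png

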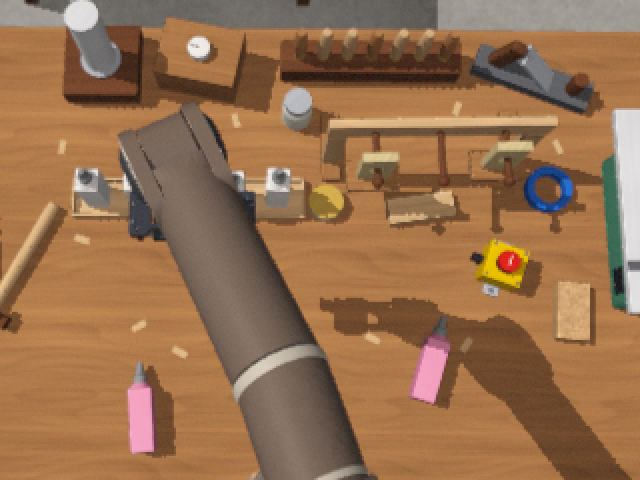

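The top view shows five bottles in the tray, the placed block on the left peg at (378,167), the taken peg untouched at (508,155), and nothing else moved. I see no second block. Now I'll turn the stop.

{"method": "arm_command", "body": {"targets": [[0,-0.25,0,0,0,0],[0,-0.5,0,0,0,0],[0,-0.75,0,0,0,0],[0,-1,0,0,0,0],[0,-1,0,0,0,0]], "hand": 0.1}}

```text
clock: 51.4
tcp_pos: [0.4455, -0.0606, 0.3219]
eef_rot: [[-1.0, 0.004, -0.002], [0.004, 1.0, -0.0], [0.002, -0.0, -1.0]]
ft_force: [0.9, 0.7, -0.6]
width: 0.0793
gripper_force: 0.0
```

{"method": "arm_command", "body": {"targets": [[0,-0.25,0,0,0,0],[0,-0.5,0,0,0,0],[0,-0.75,0,0,0,0],[0,-1,0,0,0,0],[0,-1,0,0,0,0]]}}

```text
clock: 52.02
tcp_pos: [0.4453, -0.3109, 0.3207]
eef_rot: [[-1.0, 0.004, -0.005], [0.004, 1.0, -0.003], [0.005, -0.003, -1.0]]
ft_force: [0.0, -0.2, -0.6]
width: 0.079
gripper_force: 0.0
```

{"method": "arm_command", "body": {"targets": [[-0.01,-0.22,0.1,0,0,0],[-0.01,-0.23,0.3,0,0,0],[-0.01,-0.23,0.5,0,0,0],[-0.01,-0.23,0.6,0,0,0],[-0.01,-0.23,0.6,0,0,0]]}}

```text
clock: 52.65
tcp_pos: [0.449, -0.3613, 0.1691]
eef_rot: [[-1.0, -0.005, -0.006], [-0.005, 1.0, 0.004], [0.006, 0.004, -1.0]]
ft_force: [-0.1, -0.0, 0.6]
width: 0.0793
gripper_force: 0.0
```

```bash
python3 - <<'E'
from h import *
s=sense();print(s['tcp_pos'],s['eef_rot'].round(3).tolist(),s['qpos'].round(2))
p,P=cloud('wrist');x,y,z=P[...,0],P[...,1],P[...,2];r=p.astype(int)
m=(r[...,0]>120)&(r[...,1]<70)&(r[...,2]<70)&(abs(x-.449)<.06)&(abs(y+.369)<.06)&(z>.07);print('stop',m.sum(),np.nanmedian(z[m]),rect(P[m]))
c=rect(P[m])[0]/1000
m=(r[...,0]>150)&(r[...,1]>120)&(r[...,2]<60)&(abs(x-.449)<.08)&(abs(y+.369)<.08);print('box',np.nanmedian(z[m]),rect(P[m]))
print(move([*c,.084],Rd(np.pi/2),s))
E
```

```text
[ 0.44900409 -0.36126681  0.1691181 ] [[-1.0, -0.005, -0.006], [-0.005, 1.0, 0.004], [0.006, 0.004, -1.0]] [-0.02  0.52  0.86  1.83 -0.45  1.01  2.6 ]
stop 1871 0.08234553755316294 (array([ 451.1, -369.9]), array([43. , 53.9]), 17.0)
box 0.057847599674912153 (array([ 458.8, -364.7]), array([ 95. , 107.2]), 70.8)
[-0.01, -0.036, 0.34, 0.002, -0.004, 0.003]
```

{"method": "arm_command", "body": {"targets": [[0,-0.028,0.1,0,0,0],[0,-0.028,0.2,0,0,0],[0,-0.028,0.3,0,0,0],[0,-0.028,0.342,0,0,0],[0,-0.028,0.342,0,0,0],[0,-0.028,0.342,0,0,0]]}}

```text
clock: 53.45
tcp_pos: [0.4488, -0.3717, 0.0871]
eef_rot: [[-1.0, -0.002, -0.001], [-0.002, 1.0, -0.0], [0.001, -0.0, -1.0]]
ft_force: [-0.1, -0.2, -0.1]
width: 0.079
gripper_force: 0.0
```

{"method": "arm_command", "body": {"targets": [[0,0,0,0,0,0],[0,0,0,0,0,0],[0,0,0,0,0,0],[0,0,0,0,0,0],[0,0,0,0,0,0],[0,0,0,0,0,0]], "hand": 1, "grip_force": 15}}

```text
clock: 54.2
tcp_pos: [0.4481, -0.3682, 0.0854]
eef_rot: [[-1.0, -0.004, -0.003], [-0.004, 1.0, 0.006], [0.003, 0.006, -1.0]]
ft_force: [-0.3, 9.2, 5.4]
width: 0.0395
gripper_force: 15.0
```

{"method": "arm_command", "body": {"targets": [[0,0.012,0,0,0,0.05],[0,0.012,0,0,0,0.13],[0,0.012,0,0,0,0.21],[0,0.012,0,0,0,0.29],[0,0.012,0,0,0,0.37],[0,0.012,0,0,0,0.45],[0,0.012,0,0,0,0.53],[0,0.012,0,0,0,0.6],[0,0.012,0,0,0,0.62],[0,0.012,0,0,0,0.62],[0,0.012,0,0,0,0.62]]}}

```text
clock: 55.58
tcp_pos: [0.4495, -0.365, 0.0853]
eef_rot: [[-0.567, 0.824, -0.002], [0.824, 0.567, 0.006], [0.006, 0.002, -1.0]]
ft_force: [3.4, 8.1, 3.4]
width: 0.0397
gripper_force: 15.0
```

```bash
python3 - <<'E'
from h import *
s=sense();print(s['tcp_pos'],np.degrees(np.arctan2(s['eef_rot'][1,1],s['eef_rot'][0,1])),s['qpos'].round(2),s['wrist_torque'],s['ft_force'],s['width'])
E
```

```text
[ 0.44953807 -0.36504848  0.08533594] 34.51079554736952 [-0.08  0.74  1.01  1.89 -0.77  0.97  1.9 ] [ 1.88304823 -0.68627402  0.40299184] [3.35399404 8.07102876 3.4362896 ] 0.03967116286628831
```

{"method": "arm_command", "body": {"targets": [[0,0,0,0,0,0],[0,0,0,0,0,0],[0,0,0,0,0,0],[0,0,0,0,0,0],[0,0,0,0,0,0]], "hand": 0.1}}

```text
clock: 56.2
tcp_pos: [0.4479, -0.3684, 0.0858]
eef_rot: [[-0.564, 0.826, -0.002], [0.826, 0.564, 0.001], [0.002, -0.002, -1.0]]
ft_force: [-0.1, 0.0, -0.4]
width: 0.0791
gripper_force: 0.0
```

{"method": "arm_command", "body": {"targets": [[0,0,-0.15,0,0,0],[0,0,-0.35,0,0,0],[0,0,-0.6,0,0,0],[0,0,-0.8,0,0,0],[0,0,-0.9,0,0,0],[0,0,-0.9,0,0,0],[0,0,-0.9,0,0,0],[0,0,-0.9,0,0,0],[0,0,-0.9,0,0,0],[0,0,-0.9,0,0,0],[0,0,-0.9,0,0,0],[0,0,-0.9,0,0,0]]}}

```text
clock: 57.7
tcp_pos: [0.4485, -0.3685, 0.3108]
eef_rot: [[-0.564, 0.826, -0.002], [0.826, 0.564, 0.001], [0.002, -0.001, -1.0]]
ft_force: [0.0, -0.5, -0.9]
width: 0.0789
gripper_force: 0.0
```

```bash
python3 chk.py; python3 - <<'E'
from h import *
p,P=cloud('side');x,y,z=P[...,0],P[...,1],P[...,2];r=p.astype(int);cv2.imwrite('pics/s7.png',p[:,:,::-1])
m=(r[...,0]>150)&(r[...,1]<60)&(r[...,2]<60)&(abs(x-.449)<.05)&(abs(y+.369)<.05);print('stop side',m.sum(),np.nanpercentile(z[m],[50,80,95]),rect(P[m]))
E
```

```text
57.7 [ 0.44849085 -0.36849814  0.31081771] 0.07891297521821766
top noz 38 [0.581 0.416 0.153] [0.596 0.43  0.172]
top noz 38 [0.582 0.327 0.154] [0.595 0.341 0.172]
top noz 40 [0.584 0.066 0.153] [0.598 0.077 0.171]
top noz 37 [0.573 0.242 0.153] [0.59  0.254 0.169]
top noz 37 [0.577 0.149 0.155] [0.59  0.16  0.172]
top body 157 [0.572 0.41  0.086] [0.607 0.44  0.125]
top body 125 [0.572 0.321 0.085] [0.605 0.35  0.124]
top body 118 [0.564 0.148 0.092] [0.598 0.172 0.125]
top body 122 [0.561 0.238 0.089] [0.593 0.264 0.125]
top body 96 [0.567 0.067 0.087] [0.58  0.088 0.125]
stop side 160 [0.09115265 0.09262377 0.09360336] (array([ 449.6, -368.9]), array([35.6, 37.3]), 52.8)
```

View pics/s7.png

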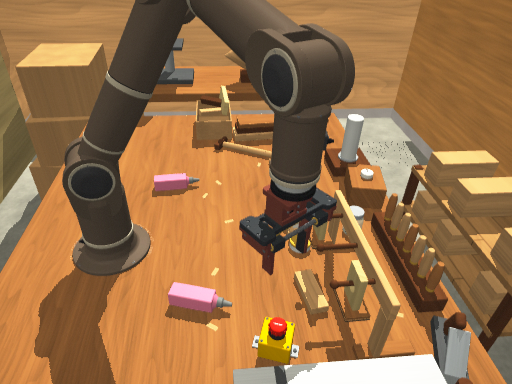

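The stop at (277,325) is back up: its top reads 0.093 m, against 0.092 m at the start. I'll wait for the head to settle, then hand in.

{"method": "arm_command", "body": {"targets": [[0,0,0,0,0,0],[0,0,0,0,0,0],[0,0,0,0,0,0],[0,0,0,0,0,0],[0,0,0,0,0,0],[0,0,0,0,0,0],[0,0,0,0,0,0],[0,0,0,0,0,0],[0,0,0,0,0,0],[0,0,0,0,0,0],[0,0,0,0,0,0],[0,0,0,0,0,0]]}}

```text
clock: 59.35
tcp_pos: [0.4485, -0.3685, 0.3108]
eef_rot: [[-0.564, 0.826, -0.002], [0.826, 0.564, 0.001], [0.002, -0.001, -1.0]]
ft_force: [-0.5, 0.8, -0.9]
width: 0.0788
gripper_force: 0.0
```

```bash
python3 - <<'E'
from h import *
p,P=cloud('top');x,y,z=P[...,0],P[...,1],P[...,2]
X=P[(z>.19)&(z<.24)&(abs(x-.6)<.035)&(abs(y+.105)<.05)];print(len(X),X.mean(0),X[:,2].max())
print(job_done())
E
```

```text
140 [ 0.59496979 -0.10532795  0.21367362] 0.22659439709860346
the job is handed in; nothing more can be done
None
```

I handed the job in at about 59 s of the 210 s, with no verdict returned: the stop was pressed and latched, the one loose block hung on the left peg, all three fallen bottles stood in the tray, and the stop then turned back up.

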